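Change the slide carriers in a bench scanner

ROBOT

A 6-joint arm with a two-finger parallel gripper is mounted at the origin on the work surface. World frame = base frame: x ahead of the robot, y to its left, z up, the work surface at z = 0. Lengths are in m, angles in degrees, forces in N, time in s.
With the tool pointing down it reaches from about 0.25 to 0.725 m from the base axis. Payload 9.7 kg.
Tool frame: the origin (TCP) lies midway between the tips of the shut fingers; the grasp point (between the pads) lies 19 mm behind it (bot.grasp_offset is the distance from the TCP to the grasp point, in m); z points along the fingers, x is the direction in which the jaws open and shut, and the axes are right-handed (so a half turn about z gives the same grasp; the last joint's range is limited). The gripper opens to 85 mm and grips with 20 to 120 N. Pads are 22 mm wide; open, the fingers measure 114 mm over their backs; the gripper's body (76 mm by 85 mm) begins 54 mm behind the grasp point. The pads swing forward as they close: fully open they stand 13 mm farther back than shut.
Start: joints at [75.344, 4.979, 10.078, 95.1, 0, 90], TCP at [0.139, 0.532, 0.197] pointing down, gripper open.
Joint ranges: [-179.16, 179.16], [-48.56, 103.87], [-65.8, 70.77], [-126.05, 130.52], [-82.76, 87.17], [-180, 180]. Speed limits (degrees/s): [127.2, 127.2, 147.25, 180, 180, 180].

INTERFACE

Orientations are given as [roll, pitch, yaw] about the fixed x, y, z axes, in that order (R = Rz(yaw) Ry(pitch) Rx(roll)).
In Python, from workcell import bot gives the robot as it stands.
- The arm moves only by the tool send_rows, never from a script. Its argument "targets" is a list of rows, each a list of 5 numbers: the closure, from 0 (fully open) to 1 (shut), then the shift along the world's x, y, z in mm, then the turn about the world's z in degrees. A call has 1 to 10 rows; each row is the pose to reach, as a shift and turn from the pose commanded when the call began; what a row does not reach only later rows make up. A row lasts 1/8 s, in which the tool goes at most 62.5 mm and 10.7 degrees, less where a joint would pass 70% of its speed; a pose out of reach is approached as far as the arm can. A call with a gripper value outside its range is refused whole. The fingers move at their own pace and stop on an object; "squeeze" is the grip in N (left out, the last holds). Time passes only in rows, so rows that repeat a pose let the fingers close. It gives the time, the measured TCP pose, the force and the opening at its end, in the units of the state.
- bot.get_obs(): the state, without advancing time (a new reading comes with each control period).
- bot.camera(name): name is "scene" or "side" or "wrist"; returns a dict with "pixels" (480x640x3 uint8, red, green, blue), "intrinsics" (3x3 intrinsics, pixels), "view" (4x4, takes a point from world to camera coordinates); the wrist camera has in their place "mount" (4x4, takes a point from camera to tool coordinates, whose origin is the TCP and whose axes are the tool frame's). Camera axes: x right, y down, z forward; pixel columns grow to the right and rows downward; lengths in m; the calibration is good to about 2 mm. A picture is of the moment at which its call begins: read the wrist's pose just before it. There is no depth.
- bot.job_done(): hands the job in, once; it reports no verdict.
The state is a dict: "time": time; "q": joint angles; "qd": joint speeds; "joint_efforts": joint torques, N m; "ee_pos": TCP position; "tcp_rot": TCP orientation; "wrist_force": force on the tool from outside, world axes, zero at the start; "torque": the same for the moment, N m; "opening": finger opening in m.
Only numpy, scipy, OpenCV 4.12 (cv2) and the standard library are available. Lean on these libraries where they do the work, as an engineer would, in place of code of your own. Each camera call takes 0.05 s, during which the arm holds its last target.

TASK

Turn the scanner's latch collar fully open, draw every scanned carrier out from under the scan head and lay it flat in the tray, and slide every fresh carrier from the mat nose first under the head until it is fully home against the stop, one to a lane. Once they are all in, turn the latch collar back to its locked position, straight across the lanes. Leave the bottle, beaker and slide box alone.

Things in the scene. Friction and masses are not known exactly. Their poses are not given: they have to be found in the camera images.
- scanner: Slide scanner, fixed on the bench. Grey bed plate, x -200 to +100 mm, y -135 to +115 mm, top 15 mm above the bench; a scan head overhangs its far part. Origin: on the bench below the middle of the head's front edge; x points into the scanner along its three lanes (away from the robot), y left, z up. Lane centres at y = +70, 0, -70 mm. A carrier that is home has its origin at x = -10 mm.
- head (a point): Middle of the top front edge of the scan head (scanner x = 0, z = 70 mm); scanner axes. The head is a cream roof over x 0 to 100 mm, underside 35 mm and top 70 mm above the bench. Behind it (x 100 to 200 mm) a housing 70 mm high with two tubes up to 115 mm.
- guides (a point): Middle of the bed top in line with the tips of the guides (scanner x = -30 mm); scanner axes. Steel guide walls 14 mm high with round noses stand between and beside the lanes from here to the roof and on under it; nearer the robot the bed is flat and open. Lanes are 49 mm wide (1.5 mm free each side of a carrier), 20 mm high under the roof, and end at a stop at scanner x = 65 mm.
- latch (a joint): Angle of the latch collar on its upright axis, rad. 0 = locked: its arm lies straight across the lanes, 9 mm behind the tails of carriers that are home, so none can pass. Grows counter-clockwise seen from above; 1.57 = fully open: the arm points out of the scanner (scanner -x), to the right of the lanes. Stops at 0 and 1.62; friction holds it (0.06 N m).
- latch_grip (a point): Middle of the latch's grip, on its turning axis (scanner x -100, y -115 mm), 62 mm above the bench. Grip: grey upright plate 64 mm long (point y), 12 mm thick (point x), 43 to 78 mm above the bench, on a collar of radius 16 mm, 31 to 43 mm up. Site turns with the latch. Arm: a bar 12 mm wide, 19 to 31 mm above the bench, reaching 200 mm to point +y.
- lane_left (a point): Centre of the left lane's floor (15 mm above the bench) at the roof's front edge; scanner axes. A carrier that is home has its origin at x = -10 mm, y = 0, z = 0 from here, its handle at x = -45 mm and its tail at x = -85 mm, at a white line on the bed.
- lane_mid (a point): Centre of the middle lane's floor (15 mm above the bench) at the roof's front edge; scanner axes. A carrier that is home has its origin at x = -10 mm, y = 0, z = 0 from here, its handle at x = -45 mm and its tail at x = -85 mm, at a white line on the bed.
- lane_right (a point): Centre of the right lane's floor (15 mm above the bench) at the roof's front edge; scanner axes. A carrier that is home has its origin at x = -10 mm, y = 0, z = 0 from here, its handle at x = -45 mm and its tail at x = -85 mm, at a white line on the bed.
- fresh1: Fresh slide carrier, on the mat to the right at first, nose away from the scanner; may be absent. All carriers are alike: aluminium plate 150 x 46 x 12 mm (x, y, z), 160 g, with a glass slide on it and one upright square black handle 22 x 22 mm at x = -35 mm, from 12 to 57 mm above the underside. Origin: centre of the underside; x points to the nose (x = +75 mm); tail at x = -75. 
- fresh2: Fresh slide carrier, on the mat to the right at first, nose away from the scanner; may be absent. All carriers are alike: aluminium plate 150 x 46 x 12 mm (x, y, z), 160 g, with a glass slide on it and one upright square black handle 22 x 22 mm at x = -35 mm, from 12 to 57 mm above the underside. Origin: centre of the underside; x points to the nose (x = +75 mm); tail at x = -75. 
- fresh3: Fresh slide carrier, on the mat to the right at first, nose away from the scanner; may be absent. All carriers are alike: aluminium plate 150 x 46 x 12 mm (x, y, z), 160 g, with a glass slide on it and one upright square black handle 22 x 22 mm at x = -35 mm, from 12 to 57 mm above the underside. Origin: centre of the underside; x points to the nose (x = +75 mm); tail at x = -75. 
- done1: Scanned slide carrier, at first in the left lane behind the latch; may be absent. All carriers are alike: aluminium plate 150 x 46 x 12 mm (x, y, z), 160 g, with a glass slide on it and one upright square black handle 22 x 22 mm at x = -35 mm, from 12 to 57 mm above the underside. Origin: centre of the underside; x points to the nose (x = +75 mm); tail at x = -75. 
- done2: Scanned slide carrier, at first in the middle lane behind the latch; may be absent. All carriers are alike: aluminium plate 150 x 46 x 12 mm (x, y, z), 160 g, with a glass slide on it and one upright square black handle 22 x 22 mm at x = -35 mm, from 12 to 57 mm above the underside. Origin: centre of the underside; x points to the nose (x = +75 mm); tail at x = -75. 
- done3: Scanned slide carrier, at first in the right lane behind the latch; may be absent. All carriers are alike: aluminium plate 150 x 46 x 12 mm (x, y, z), 160 g, with a glass slide on it and one upright square black handle 22 x 22 mm at x = -35 mm, from 12 to 57 mm above the underside. Origin: centre of the underside; x points to the nose (x = +75 mm); tail at x = -75. 
- tray: White open tray, fixed on the bench to the left: 230 x 180 mm outside (x, y), walls 5 mm thick and 18 mm high, inner floor 5 mm above the bench. Origin: centre of its underside; Three carriers fit side by side, each lying along the tray's y axis, 70 mm apart.
- mat: Pale bench mat on the right, 290 x 220 x 3 mm, fixed. Origin: centre of its underside.
- reagent: Amber bottle, 68 mm across, 150 mm high, standing at the far left; not part of the job. Origin: centre of underside.
- beaker: Clear beaker, 72 mm across, 90 mm high, standing at the far right; not part of the job. Origin: centre of underside.
- slidebox: Grey and white slide box, 92 x 102 x 39 mm, beyond the tray; not part of the job. Origin: centre of underside.
Mind the look-alikes: they are no part of the job. Leave any yellow look-alike of the done3 alone. What is shaped like the fresh2 but turquoise is not meant.

How it is judged (in metres and radians):
On the way, in this order (a step that is already met when the one before it is completed fails the run):
1. the latch is turned open (value of joint latch above 1.3 rad), for 0.2 s.
2. every scanned carrier lies in the tray and every fresh one is home in a lane (((x of fresh1 in the frame of lane_left above -0.016 m and y of fresh1 in the frame of lane_left between -0.008 and 0.008 m and z of fresh1 in the frame of lane_left between -0.004 and 0.005 m and angle between the x axis of fresh1 and the x axis of lane_left, either way round below 0.08 rad) or (x of fresh1 in the frame of lane_mid above -0.016 m and y of fresh1 in the frame of lane_mid between -0.008 and 0.008 m and z of fresh1 in the frame of lane_mid between -0.004 and 0.005 m and angle between the x axis of fresh1 and the x axis of lane_mid, either way round below 0.08 rad) or (x of fresh1 in the frame of lane_right above -0.016 m and y of fresh1 in the frame of lane_right between -0.008 and 0.008 m and z of fresh1 in the frame of lane_right between -0.004 and 0.005 m and angle between the x axis of fresh1 and the x axis of lane_right, either way round below 0.08 rad)) and ((x of fresh2 in the frame of lane_left above -0.016 m and y of fresh2 in the frame of lane_left between -0.008 and 0.008 m and z of fresh2 in the frame of lane_left between -0.004 and 0.005 m and angle between the x axis of fresh2 and the x axis of lane_left, either way round below 0.08 rad) or (x of fresh2 in the frame of lane_mid above -0.016 m and y of fresh2 in the frame of lane_mid between -0.008 and 0.008 m and z of fresh2 in the frame of lane_mid between -0.004 and 0.005 m and angle between the x axis of fresh2 and the x axis of lane_mid, either way round below 0.08 rad) or (x of fresh2 in the frame of lane_right above -0.016 m and y of fresh2 in the frame of lane_right between -0.008 and 0.008 m and z of fresh2 in the frame of lane_right between -0.004 and 0.005 m and angle between the x axis of fresh2 and the x axis of lane_right, either way round below 0.08 rad)) and ((x of fresh3 in the frame of lane_left above -0.016 m and y of fresh3 in the frame of lane_left between -0.008 and 0.008 m and z of fresh3 in the frame of lane_left between -0.004 and 0.005 m and angle between the x axis of fresh3 and the x axis of lane_left, either way round below 0.08 rad) or (x of fresh3 in the frame of lane_mid above -0.016 m and y of fresh3 in the frame of lane_mid between -0.008 and 0.008 m and z of fresh3 in the frame of lane_mid between -0.004 and 0.005 m and angle between the x axis of fresh3 and the x axis of lane_mid, either way round below 0.08 rad) or (x of fresh3 in the frame of lane_right above -0.016 m and y of fresh3 in the frame of lane_right between -0.008 and 0.008 m and z of fresh3 in the frame of lane_right between -0.004 and 0.005 m and angle between the x axis of fresh3 and the x axis of lane_right, either way round below 0.08 rad)) and x of done1 in the frame of tray between -0.1 and 0.1 m and y of done1 in the frame of tray between -0.075 and 0.075 m and z of done1 in the frame of tray between 0 and 0.012 m and angle between each of done1, done2, done3's own z axis and vertical below 0.1 rad and x of done2 in the frame of tray between -0.1 and 0.1 m and y of done2 in the frame of tray between -0.075 and 0.075 m and z of done2 in the frame of tray between 0 and 0.012 m and x of done3 in the frame of tray between -0.1 and 0.1 m and y of done3 in the frame of tray between -0.075 and 0.075 m and z of done3 in the frame of tray between 0 and 0.012 m), for 0.2 s.
3. the latch is turned back to locked (value of joint latch below 0.12 rad), for 0.2 s.
At the end, for the whole second after the job is handed in: Every fresh carrier is home in a lane (within 6 mm of the stop, within 8 mm of the lane's centre line, flat on its floor, nose in), every scanned carrier lies flat inside the tray, all at rest, and the latch is within 0.12 rad of locked (all of step 2 and linear speed of each of fresh1, fresh2, fresh3, done1, done2, done3 below 0.02 m/s and value of joint latch below 0.12 rad); the robot touches nothing.
It fails at once if the bottle is moved more than 30 mm or tipped over (distance of reagent from where it was at the start of the episode above 0.03 m or angle between reagent's own z axis and vertical above 0.4 rad).
It fails at once if the beaker is moved more than 30 mm or tipped over (distance of beaker from where it was at the start of the episode above 0.03 m or angle between beaker's own z axis and vertical above 0.4 rad).
It fails at once if the slide box is moved more than 30 mm or tipped over (distance of slidebox from where it was at the start of the episode above 0.03 m or angle between slidebox's own z axis and vertical above 0.4 rad).
Of done1, done2, done3 only 2 to 3 are there at a start; the rules pass over those that are not, and their reading is None.
Of fresh1, fresh2, fresh3 only 2 to 3 are there at a start; the rules pass over those that are not, and their reading is None.
At some moment in a run one of fresh1, fresh2, fresh3 may be knocked a few centimetres aside while the robot is not near it.
Once in a run the grip may slacken for a moment while it holds something.
It also fails if it takes over 210 s, if anything falls off the work surface, if the arm or the gripper's body presses on something with over 40 N, if the wrist force passes 120 N, or if a joint passes its speed limit or range.

## Working session

There is one attempt and no reset: what is moved stays moved. The work goes in short steps, Python scripts to look and compute and a tool call to move; the robot and the scene stay as the last step left them, time stands still between calls to the robot, and variables do not carry over. Pictures are saved under pics/ and viewed, and the job is handed in when it is done.

Besides the shell and the picture viewer there is one more tool, called after "Request:" as a command line: name --pt "numbers of a row" for each row, then --argument value for the rest. send_rows: Moves the arm, as the interface text tells. Its arguments: {"type":"object","properties":{"targets":{"type":"array","items":{"type":"array","items":{"type":"number"}}},"squeeze":{"type":"number"}},"required":["targets"]}

```bash
mkdir -p pics; ls
python3 - <<'E'
from workcell import bot
import cv2
print(bot.get_obs())
for n in ["scene","side","wrist"]:
    c=bot.camera(n); cv2.imwrite(f"pics/a_{n}.png",c["pixels"][:,:,::-1]); print(n,c["intrinsics"].tolist(),(c["view"] if "view" in c else c["mount"]).tolist())
E
```

```text
pics
{'time': 0.0, 'q': array([ 7.53444388e+01,  5.01203274e+00,  1.00335515e+01,  9.50984255e+01,
       -7.16537889e-05,  9.00000064e+01]), 'qd': array([-0.0447022 , -0.02255488, -0.03137632, -0.01464631,  0.0625124 ,
        0.04149983]), 'joint_efforts': array([-2.16077278e-03, -5.20399475e+01,  4.64790487e+01,  1.67140405e-02,
       -2.18649216e-04,  6.56301978e-06]), 'ee_pos': array([0.13908599, 0.53184291, 0.19636606]), 'tcp_rot': array([1.79999928e+02, 7.69067761e-02, 7.53444324e+01]), 'wrist_force': array([ 0.71573588, -0.10442957, -0.5530228 ]), 'torque': array([ 0.00280727,  0.00959789, -0.02812281]), 'opening': 0.08531180387571008}
scene [[493.41801210807506, 0.0, 316.29766661627644], [0.0, 493.41801210807506, 237.09457231036768], [0.0, 0.0, 1.0]] [[-0.3935381316203136, 0.9191798636815501, -0.015366104358639167, 0.2750099613219742], [0.7836550782812136, 0.32668179597281805, -0.5283594633050871, -0.3071279219605206], [-0.4806375528866408, -0.21997132172704223, -0.8488817116493912, 1.7062131647684298], [0.0, 0.0, 0.0, 1.0]]
side [[624.3842121389454, 0.0, 319.52752278098615], [0.0, 624.3842121389454, 233.59564939510935], [0.0, 0.0, 1.0]] [[-0.9966377804081525, -0.0813746011564761, -0.009555571659307687, 0.4779252471033354], [-0.04737989023289088, 0.6675421964998673, -0.7430629595758703, 0.1440951254455365], [0.06684519926390331, -0.7401118767988775, -0.6691532927189497, 1.4790302794785126], [0.0, 0.0, 0.0, 1.0]]
wrist [[387.44144606033336, 0.0, 317.7592230390433], [0.0, 387.44144606033336, 240.33484202154216], [0.0, 0.0, 1.0]] [[0.9999997874154476, -3.0330573016778676e-05, 0.0006513440837460568, -0.0003505127086118609], [-0.00014998431690037007, 0.9614330259322219, 0.2750391138574936, -0.07130900559182238], [-0.0006345658072843376, -0.27503915307982424, 0.9614328169973025, -0.17847713499130236], [0.0, 0.0, 0.0, 1.0]]
```

View pics/a_scene.png

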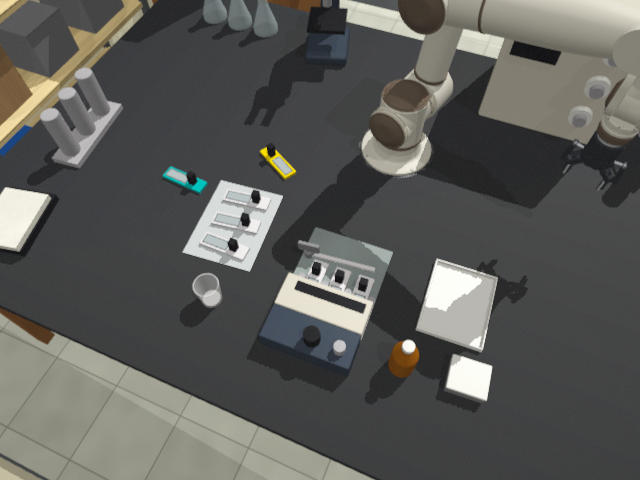

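View pics/a_side.png

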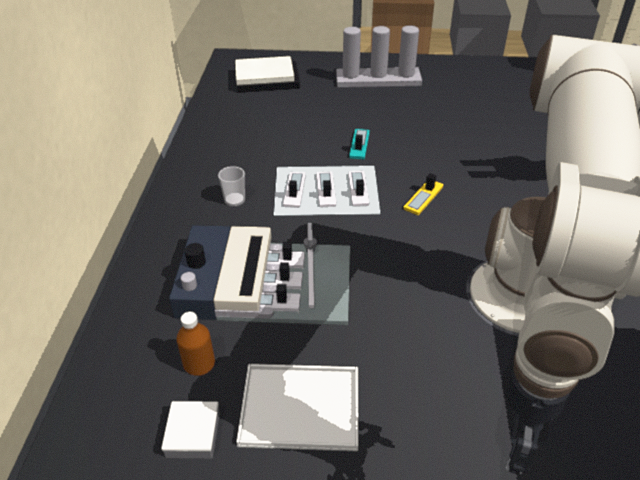

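View pics/a_wrist.png

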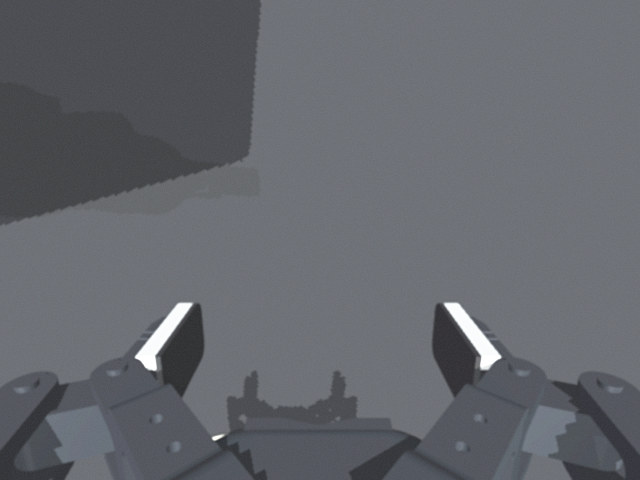

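All six carriers are there. Scene view: done handles near (317,268), (340,278), (363,285), fresh on the mat near (250,220), tray around (457,305). I'll zoom in to get accurate pixels.

```bash
cat > h.py <<'E'
import numpy as np, cv2
from workcell import bot
def cam(n):
    o=bot.get_obs() if n=="wrist" else None
    c=bot.camera(n)
    K=np.array(c["intrinsics"])
    if n=="wrist":
        from scipy.spatial.transform import Rotation as R
        T=np.eye(4);T[:3,:3]=R.from_euler('xyz',o["tcp_rot"],degrees=True).as_matrix();T[:3,3]=o["ee_pos"]
        V=np.linalg.inv(T@np.array(c["mount"]))
    else: V=np.array(c["view"])
    return c["pixels"][:,:,::-1].copy(),K,V
def ray(K,V,u,v):
    d=V[:3,:3].T@np.linalg.inv(K)@np.array([u,v,1.]); o=-V[:3,:3].T@V[:3,3]
    return o,d
def plane(K,V,u,v,z):
    o,d=ray(K,V,u,v); return o+d*(z-o[2])/d[2]
def proj(K,V,p):
    q=K@(V[:3,:3]@np.asarray(p,float)+V[:3,3]); return q[:2]/q[2]
E
python3 - <<'E'
from h import *
im,K,V=cam("scene")
c=im[175:385,175:415]; cv2.imwrite("pics/b1.png",cv2.resize(c,None,fx=3.3,fy=2.8,interpolation=cv2.INTER_CUBIC)[:600,:800])
cv2.imwrite("pics/b2.png",cv2.resize(im[220:370,255:405],None,fx=4,fy=4,interpolation=cv2.INTER_CUBIC))
im,K,V=cam("side")
cv2.imwrite("pics/b3.png",cv2.resize(im[155:330,165:385],None,fx=3.4,fy=3.4,interpolation=cv2.INTER_CUBIC))
E
```

```text
(no output)
```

View pics/b2.png

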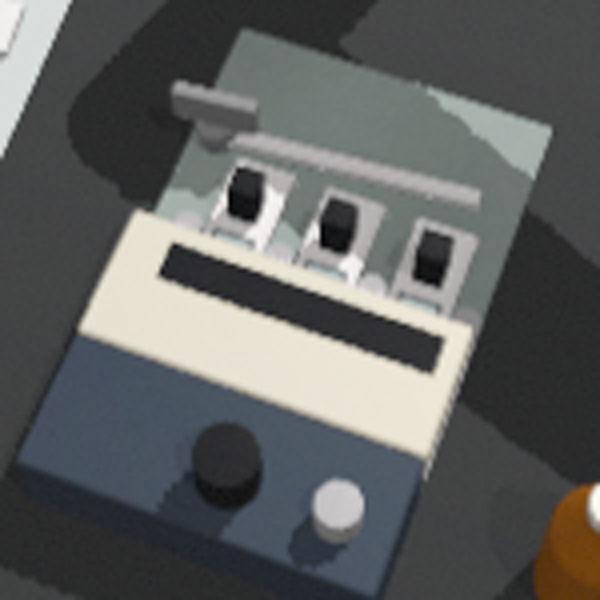

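View pics/b3.png

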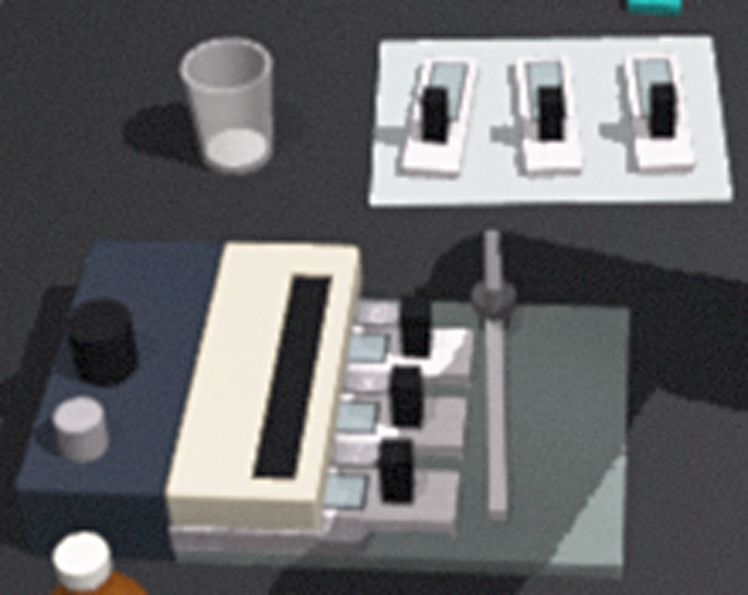

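```bash
cat >> h.py <<'E'
def fit(obs):
    # obs: list of (K,V,u,v,(lx,ly,lz)) -> x,y,yaw
    from scipy.optimize import least_squares
    A=[(plane(K,V,u,v,l[2]),l) for K,V,u,v,l in obs]
    def f(p):
        c,s=np.cos(p[2]),np.sin(p[2]); r=[]
        for w,l in A: r+=[p[0]+c*l[0]-s*l[1]-w[0],p[1]+s*l[0]+c*l[1]-w[1]]
        return r
    best=min((least_squares(f,[.5,0,a]) for a in (0,1.5,-1.5)),key=lambda r:r.cost)
    return best.x, np.round(np.array(best.fun).reshape(-1,2)*1000,1)
E
python3 - <<'E'
from h import *
_,K,V=cam("scene");_,K2,V2=cam("side")
m=.001
obs=[(K,V,315.75,227.5,(-.2,-.135,.015)),(K,V,393,252,(-.2,.115,.015)),(K2,V2,350.3,245.6,(-.2,-.135,.015)),(K2,V2,347.9,324.1,(-.2,.115,.015))]
p,r=fit(obs);print("scanner",p[:2],np.degrees(p[2]));print(r)
# tray, mat corners
for nm,col,box in [("tray",None,(410,255,505,355)),("mat",None,(180,175,290,275))]:
    im,_,_=cam("scene")
    x0,y0,x1,y1=box
    g=im[y0:y1,x0:x1].astype(int)
    mk=((g.min(2)>120)).astype(np.uint8)
    mk=cv2.morphologyEx(mk,cv2.MORPH_CLOSE,np.ones((7,7)))
    cs,_=cv2.findContours(mk,cv2.RETR_EXTERNAL,cv2.CHAIN_APPROX_NONE)
    c=max(cs,key=cv2.contourArea); h=cv2.convexHull(c)
    a=cv2.approxPolyDP(h,4,True)[:,0]+[x0,y0]
    z=.018 if nm=="tray" else .003
    W=[plane(K,V,u,v,z)[:2].round(4).tolist() for u,v in a]
    print(nm,a.tolist(),W,np.mean(W,0))
# fresh handles tops : dark blobs on mat
cv2.imwrite("pics/c1.png",cv2.resize(im[175:275,175:300],None,fx=6,fy=6,interpolation=cv2.INTER_CUBIC))
E
```

```text
scanner [0.60920773 0.01830287] 1.6678518078982614
[[-2.3  0.4]
 [-1.1  3.4]
 [ 2.2  1.8]
 [ 1.1 -5.6]]
tray [[497, 277], [481, 354], [416, 329], [437, 255]] [[0.3729, 0.4258], [0.615, 0.4363], [0.6145, 0.2585], [0.3685, 0.2473]] [0.492725 0.341975]
mat [[221, 180], [282, 195], [249, 274], [180, 252]] [[0.3565, -0.4912], [0.3349, -0.277], [0.634, -0.2432], [0.648, -0.4712]] [ 0.49335 -0.37065]
```

View pics/c1.png

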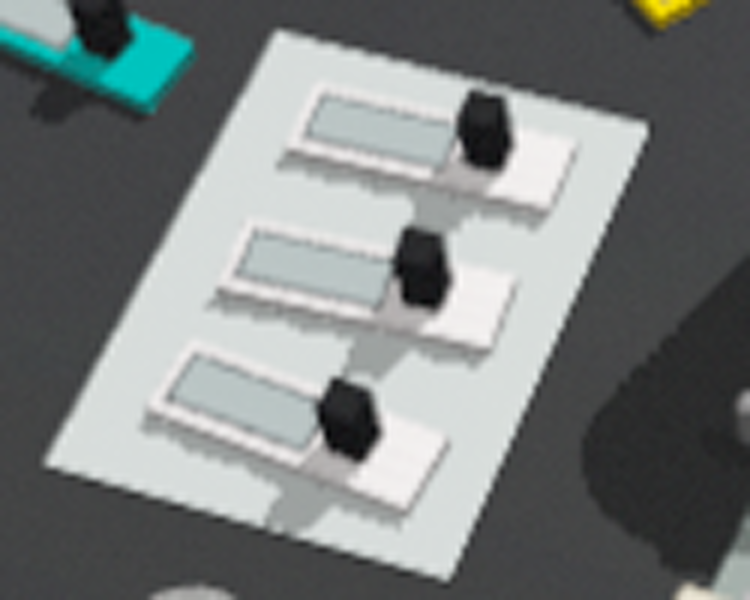

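Request:
send_rows --pt "0 15 -25 40 2" --pt "0 45 -75 80 5" --pt "0 75 -125 110 8" --pt "0 105 -175 120 11" --pt "0 140 -230 120 14" --pt "0 175 -290 120 16" --pt "0 210 -350 120 16" --pt "0 245 -410 120 16" --pt "0 275 -465 120 16" --pt "0 300 -500 120 16" --squeeze 60

```text
time: 1.7
ee_pos: [0.4336, 0.0395, 0.3175]
tcp_rot: [179.9, -0.0, 91.3]
wrist_force: [1.0, 1.8, 0.4]
opening: 0.0853
```

Run:
```python
from h import *
o=bot.get_obs();print(o["time"],o["ee_pos"],o["tcp_rot"],o["q"])
im,K,V=cam("wrist");cv2.imwrite("pics/d1.png",im)
```

```text
1.7 [0.43356105 0.03954947 0.31750927] [ 1.79929553e+02 -1.22375232e-02  9.13261598e+01] [ 5.20664367e+00 -6.00139596e+00  1.30193512e+01  1.08949634e+02
  7.44194568e-03  3.88049602e+00]
```

View pics/d1.png

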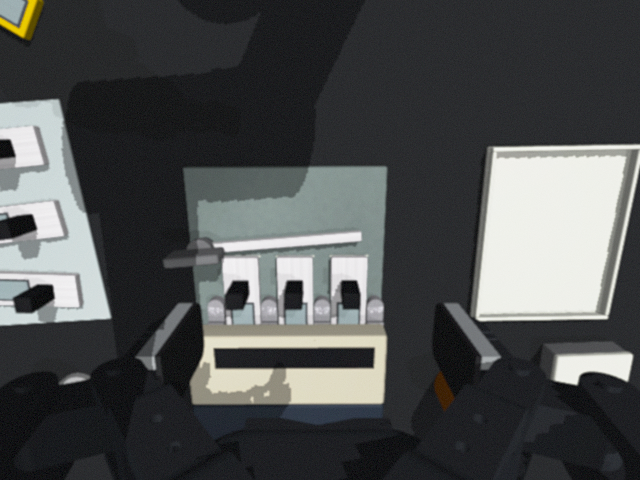

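Run:
```python
from h import *
im,K,V=cam("wrist");cv2.imwrite("pics/d2.png",cv2.resize(im[150:350,155:400],None,fx=3.2,fy=3,interpolation=cv2.INTER_CUBIC))
im=cv2.cvtColor(im,cv2.COLOR_BGR2GRAY).astype(float)
g=cv2.GaussianBlur(im,(0,0),1)
def edge_pts_v(rows,c0,c1):  # vertical edge: strongest gradient
    P=[]
    for r in rows:
        d=np.abs(np.gradient(g[r,c0:c1])); i=d.argmax(); P.append((c0+i,r))
    return np.array(P,float)
def edge_pts_h(cols,r0,r1):
    P=[]
    for c in cols:
        d=np.abs(np.gradient(g[r0:r1,c])); i=d.argmax(); P.append((c,r0+i))
    return np.array(P,float)
def line(P):
    vx,vy,x,y=cv2.fitLine(P.astype(np.float32),cv2.DIST_HUBER,0,.01,.01)[:,0]; return np.cross([x,y,1],[x+vx,y+vy,1])
top=line(edge_pts_h(range(195,380,4),160,175));L=line(edge_pts_v(range(180,240,3),175,198));R=line(edge_pts_v(range(175,310,4),378,396))
a=np.cross(top,L);b=np.cross(top,R);a/=a[2];b/=b[2]
print(a,b)
for q in (a,b): print(plane(K,V,q[0],q[1],.015))
p,r=fit([(K,V,a[0],a[1],(-.2,-.135,.015)),(K,V,b[0],b[1],(-.2,.115,.015))]);print(p[:2],np.degrees(p[2]),r)
c,s=np.cos(p[2]),np.sin(p[2])
for l in [(-.1,-.115,.078),(-.1,-.147,.078),(-.1,-.083,.078),(-.1,.085,.031),(-.045,.07,.072),(-.045,0,.072),(-.045,-.07,.072),(0,-.135,.07),(0,.115,.07)]:
    print(l,proj(K,V,(p[0]+c*l[0]-s*l[1],p[1]+s*l[0]+c*l[1],l[2])).round(1))
```

```text
[186.95367675 165.37863181   1.        ] [391.87235908 163.80892481   1.        ]
[ 0.41051928 -0.12624514  0.015     ]
[0.40377174 0.12360721 0.015     ]
[0.60680266 0.01407664] 1.5469608881241768 [[ 0. -0.]
 [-0.  0.]]
(-0.1, -0.115, 0.078) [195.3 259.6]
(-0.1, -0.147, 0.078) [167.1 259.8]
(-0.1, -0.083, 0.078) [223.4 259.4]
(-0.1, 0.085, 0.031) [366.6 246.4]
(-0.045, 0.07, 0.072) [356.8 300.8]
(-0.045, 0, 0.072) [297.9 301.2]
(-0.045, -0.07, 0.072) [239.  301.5]
(0, -0.135, 0.07) [188.7 334.9]
(0, 0.115, 0.07) [392.7 333.6]
```

View pics/d2.png

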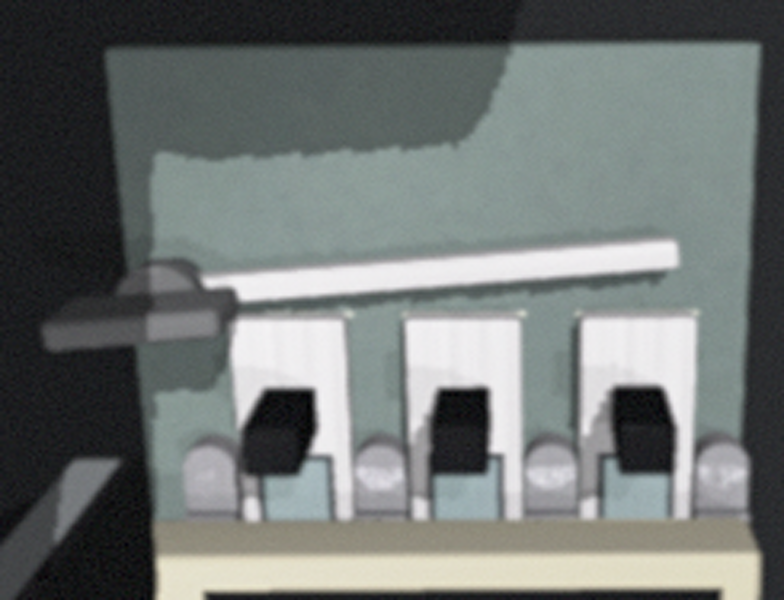

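Run:
```python
from h import *
o=bot.get_obs();print(o["time"],o["ee_pos"],o["tcp_rot"])
S=np.array([.6068,.0141]);y=np.radians(1.55);c,s=np.cos(y),np.sin(y)
for n,l in dict(latch=(-.1,-.115),dl=(-.045,.07),dm=(-.045,0),dr=(-.045,-.07)).items(): print(n,S+[c*l[0]-s*l[1],s*l[0]+c*l[1]])
```

```text
1.8 [0.4349745  0.03709453 0.3160719 ] [-1.79945470e+02  6.49228354e-02  9.09753736e+01]
latch [ 0.50994726 -0.10356285]
dl [0.55992301 0.08285717]
dm [0.56181647 0.01288278]
dr [ 0.56370992 -0.05709161]
```

Request:
send_rows --pt "0.2 10 -15 -10 -10" --pt "0.2 20 -35 -30 -20" --pt "0.2 30 -55 -50 -30" --pt "0.2 40 -75 -70 -40" --pt "0.2 50 -95 -90 -50" --pt "0.2 60 -115 -110 -60" --pt "0.2 71 -136 -116 -70" --pt "0.2 71 -136 -116 -80" --pt "0.2 71 -136 -116 -85" --pt "0.2 71 -136 -116 -85"

```text
time: 3.05
ee_pos: [0.504, -0.094, 0.2011]
tcp_rot: [-180.0, -0.0, 6.4]
wrist_force: [0.1, 0.2, 0.4]
opening: 0.0686
```

Request:
send_rows --pt "0.3 0 0 0 0" --pt "0.3 0 0 0 0" --pt "0.3 0 0 0 0"

```text
time: 3.42
ee_pos: [0.504, -0.0943, 0.2011]
tcp_rot: [-180.0, -0.0, 6.4]
wrist_force: [-0.5, 0.0, 0.6]
opening: 0.0597
```

Run:
```python
from h import *
o=bot.get_obs();print(o["time"],o["ee_pos"],o["tcp_rot"],o["opening"])
im,K,V=cam("wrist");cv2.imwrite("pics/e1.png",im)
p=np.array([.50995,-.10356,.078]);print(proj(K,V,p))
im,K,V=cam("scene");cv2.imwrite("pics/e2.png",cv2.resize(im[200:350,230:430],None,fx=4,fy=4))
```

```text
3.425 [ 0.50398321 -0.09426133  0.20111145] [-1.79998671e+02 -2.58184689e-03  6.38343820e+00] 0.059701054987188806
[325.68737614 232.93986664]
```

View pics/e1.png

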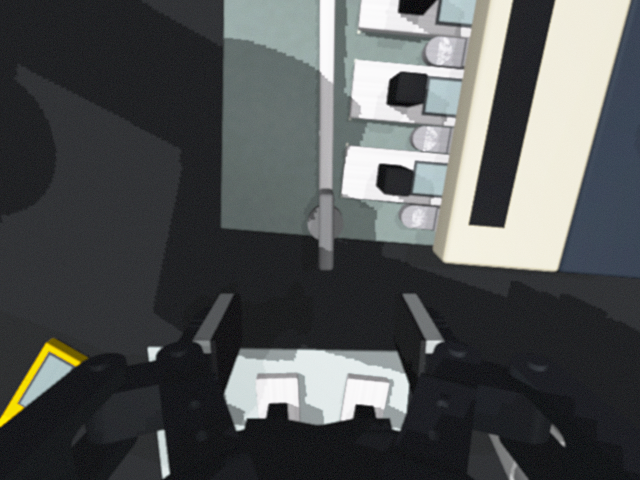

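Run:
```python
from h import *
im,K,V=cam("wrist")
for n,u,v,z in [("corner",221,228.5,.015),("rightedge far",435,244.5,.015),("leftnear",223.5,2,.015),("plate a",326,191.5,.078),("plate b",326,268.5,.078)]: print(n,plane(K,V,u,v,z).round(4))
cv2.imwrite("pics/e3.png",cv2.resize(im[0:280,200:500],None,fx=2.6,fy=2.1,interpolation=cv2.INTER_CUBIC))
g=cv2.GaussianBlur(cv2.cvtColor(im,cv2.COLOR_BGR2GRAY).astype(float),(0,0),1)
def q(P): 
    vx,vy,x,y=cv2.fitLine(np.array(P,np.float32),cv2.DIST_HUBER,0,.01,.01)[:,0]; return (x,y),(x+vx*50,y+vy*50)
P=[(u,228-8+np.abs(np.gradient(g[220:255,u])).argmax()) for u in list(range(230,300,3))+list(range(345,395,3))]
P2=[(210+np.abs(np.gradient(g[v,210:235])).argmax(),v) for v in list(range(50,215,4))]
for L in (P,P2):
    a,b=q(L);A=plane(K,V,*a,.015);B=plane(K,V,*b,.015);d=B-A;print(A,np.degrees(np.arctan2(d[1],d[0])))
```

```text
corner [ 0.4116 -0.1269  0.015 ]
rightedge far [ 0.6211 -0.1198  0.015 ]
leftnear [0.4054 0.0679 0.015 ]
plate a [ 0.5062 -0.0703  0.078 ]
plate b [ 0.5137 -0.1338  0.078 ]
[ 0.49600331 -0.12400473  0.015     ] 1.606047009841465
[ 0.40855347 -0.03620525  0.015     ] 91.62397481409432
```

View pics/e3.png

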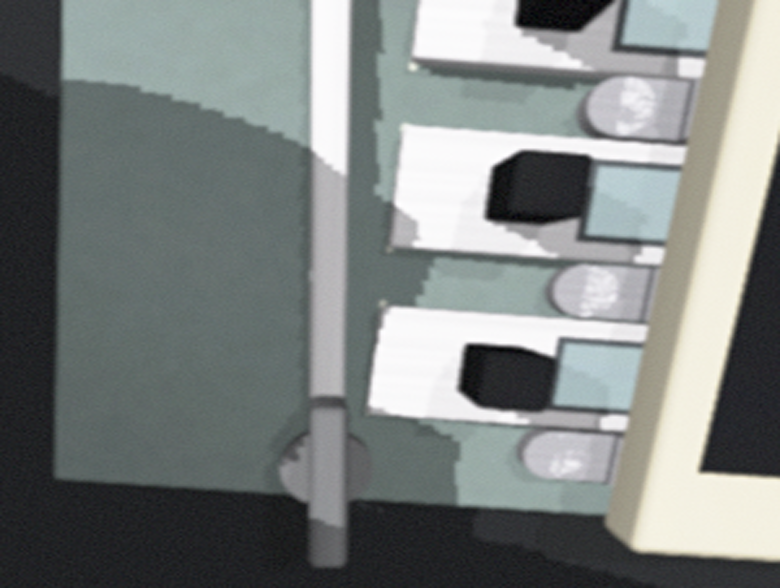

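Request:
send_rows --pt "0.3 3 -4 -30 0" --pt "0.3 6 -9 -80 0" --pt "0.3 6 -9 -120 0" --pt "0.3 6 -9 -140 0" --pt "0.3 6 -9 -150 0" --pt "0.3 6 -9 -150 0" --pt "1 6 -9 -150 0" --pt "1 6 -9 -150 0" --pt "1 6 -9 -150 0" --pt "1 6 -9 -150 0" --squeeze 60

```text
time: 4.82
ee_pos: [0.5101, -0.1034, 0.0513]
tcp_rot: [180.0, -0.0, 6.3]
wrist_force: [0.5, 0.3, 0.1]
opening: 0.0002
```

Request:
send_rows --pt "1 0 0 0 0" --pt "1 0 0 0 0" --pt "1 0 0 0 0"

```text
time: 5.2
ee_pos: [0.51, -0.1034, 0.0511]
tcp_rot: [180.0, 0.0, 6.3]
wrist_force: [0.1, -0.6, -0.3]
opening: -0.0001
```

Run:
```python
from h import *
im,K,V=cam("wrist");cv2.imwrite("pics/f1.png",im)
im,K,V=cam("side");cv2.imwrite("pics/f2.png",cv2.resize(im[100:330,165:465],None,fx=2.6,fy=2.6,interpolation=cv2.INTER_CUBIC))
```

```text
(no output)
```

View pics/f1.png

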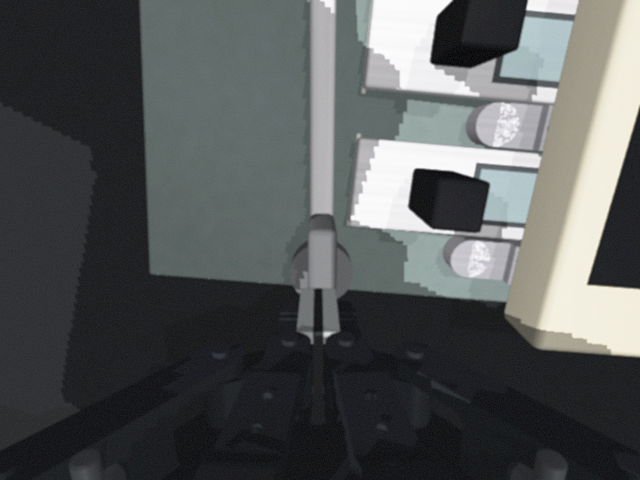

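View pics/f2.png

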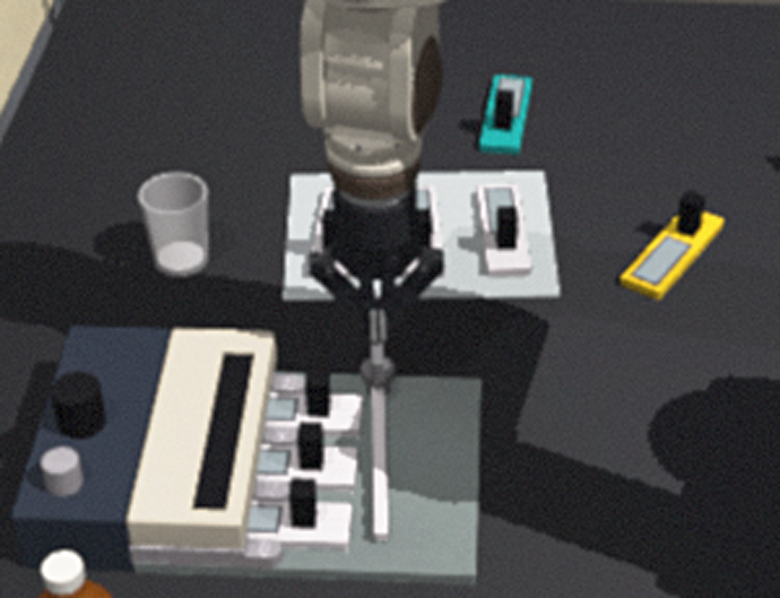

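Run:
```python
from h import *
o=bot.get_obs();t=o["ee_pos"]
im,K,V=cam("wrist");print("wrist tcp",proj(K,V,t),"grasp",proj(K,V,t+[0,0,.019]))
for y in (-.07,-.134): print(proj(K,V,[.510-(y+.102)*.11,y,.078]))
cv2.imwrite("pics/g1.png",cv2.resize(im[190:390,240:400],None,fx=3.7,fy=3,interpolation=cv2.INTER_CUBIC))
im,K,V=cam("side");q=proj(K,V,t);print((q-[165,100])*2.6,(proj(K,V,[.510,-.102,.062])-[165,100])*2.6)
```

```text
wrist tcp [320.75071495 277.56630148] grasp [321.05912281 293.22452173]
[321.9133822  224.11545995]
[321.3044324  364.06039733]
[378.36404836 360.89309389] [378.0025395  353.40543213]
```

View pics/g1.png

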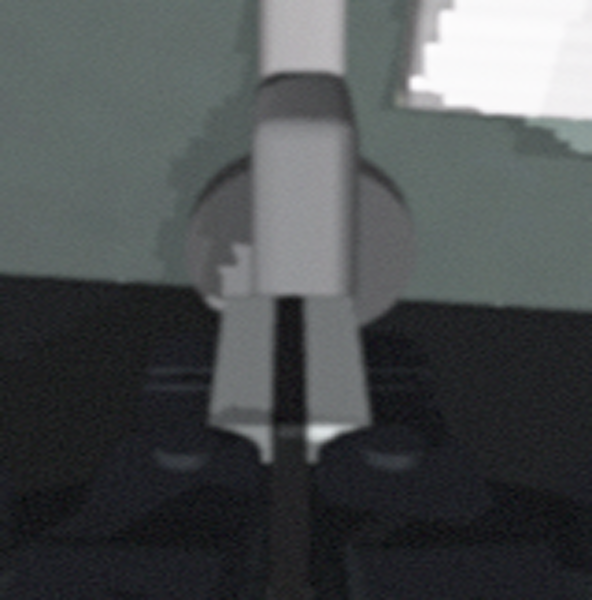

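Run:
```python
from h import *
c=bot.camera("wrist");K=c["intrinsics"];M=np.linalg.inv(c["mount"])
def pr(p):
    q=K@(M[:3,:3]@p+M[:3,3]);return (q[:2]/q[2]).round(0)
for z in (-.04,-.03,-.02,-.013,0,):
  print(z,[pr(np.array([x,y,z])).tolist() for x in (0,.006,.0425) for y in (-.011,0,.011)])
```

```text
-0.04 [[322.0, 289.0], [321.0, 315.0], [321.0, 340.0], [337.0, 289.0], [337.0, 315.0], [336.0, 340.0], [432.0, 289.0], [430.0, 315.0], [427.0, 340.0]]
-0.03 [[321.0, 279.0], [321.0, 304.0], [321.0, 328.0], [336.0, 279.0], [336.0, 304.0], [335.0, 328.0], [425.0, 279.0], [423.0, 304.0], [421.0, 328.0]]
-0.02 [[321.0, 271.0], [321.0, 294.0], [321.0, 317.0], [335.0, 271.0], [335.0, 294.0], [334.0, 317.0], [419.0, 271.0], [417.0, 294.0], [415.0, 317.0]]
-0.013 [[321.0, 265.0], [321.0, 288.0], [321.0, 310.0], [334.0, 265.0], [334.0, 288.0], [334.0, 310.0], [415.0, 265.0], [413.0, 288.0], [412.0, 310.0]]
0 [[321.0, 256.0], [321.0, 278.0], [321.0, 298.0], [333.0, 256.0], [333.0, 278.0], [333.0, 298.0], [408.0, 256.0], [407.0, 278.0], [406.0, 298.0]]
```

Run:
```python
from h import *
print(bot.grasp_offset,[a for a in dir(bot) if not a.startswith('_')])
im,K,V=cam("scene");t=bot.get_obs()["ee_pos"];q=proj(K,V,t);print((q-[230,180])*4, [((proj(K,V,t+[0,0,z])-[230,180])*4).tolist() for z in (.02,.04)])
cv2.imwrite("pics/g2.png",cv2.resize(im[180:320,230:420],None,fx=4,fy=4,interpolation=cv2.INTER_CUBIC))
```

```text
0.0187 ['PlanningError', 'camera', 'get_obs', 'grasp_offset', 'job_done']
[315.77665497 271.92293234] [[314.99972381880593, 257.790587292276], [314.20403606074365, 243.31706037492074]]
```

View pics/g2.png

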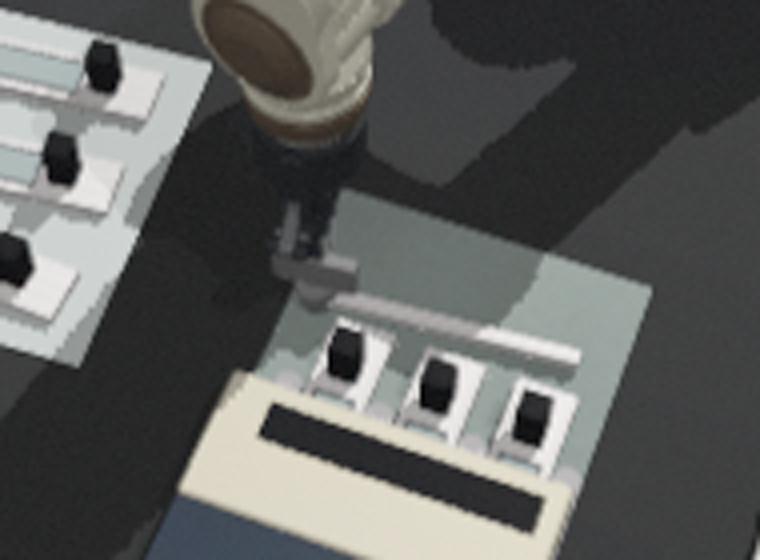

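Request:
send_rows --pt "0.2 0 0 0 0" --pt "0.2 0 0 0 0" --pt "0.2 0 0 0 0" --pt "0.2 0 1 -10 0" --pt "0.2 0 1 -20 0" --pt "0.2 0 1 -20 0" --pt "0.9 0 1 -20 0" --pt "0.9 0 1 -20 0" --pt "0.9 0 1 -20 0" --pt "0.9 0 1 -20 0"

```text
time: 6.75
ee_pos: [0.5115, -0.1023, 0.0317]
tcp_rot: [180.0, -0.2, 6.4]
wrist_force: [6.9, 0.9, -0.3]
opening: 0.0105
```

Run:
```python
from h import *
im,K,V=cam("wrist");cv2.imwrite("pics/h1.png",cv2.resize(im[190:390,220:420],None,fx=3,fy=3,interpolation=cv2.INTER_CUBIC))
im,K,V=cam("side");cv2.imwrite("pics/h2.png",cv2.resize(im[130:300,235:385],None,fx=4,fy=3.5,interpolation=cv2.INTER_CUBIC))
```

```text
(no output)
```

View pics/h1.png

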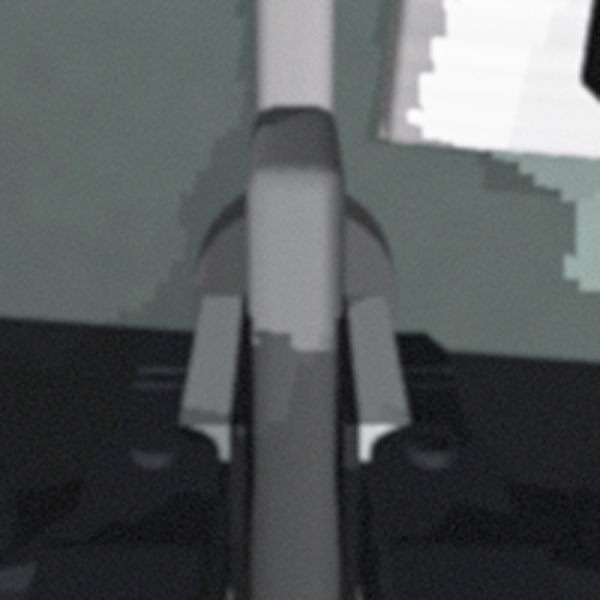

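View pics/h2.png

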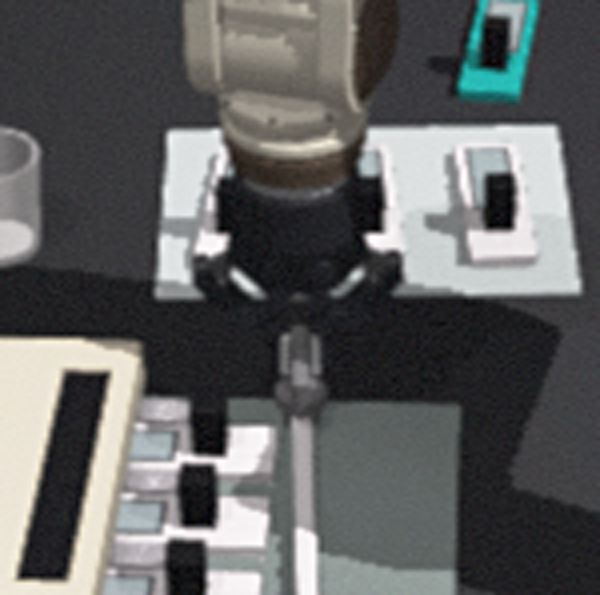

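Request:
send_rows --pt "1 0 -1 0 8" --pt "1 0 -1 0 17" --pt "1 0 -1 0 26" --pt "1 0 -1 0 35" --pt "1 0 -1 0 44" --pt "1 0 -1 0 53" --pt "1 0 -1 0 62" --pt "1 0 -1 0 71" --pt "1 0 -1 0 80" --pt "1 0 -1 0 86"

```text
time: 8.1
ee_pos: [0.5102, -0.1039, 0.0317]
tcp_rot: [180.0, 0.1, 92.6]
wrist_force: [-2.7, -2.5, 3.2]
opening: 0.0098
```

Request:
send_rows --pt "1 0 0 0 0" --pt "1 0 0 0 0" --pt "1 0 0 0 0"

```text
time: 8.48
ee_pos: [0.5102, -0.1039, 0.0317]
tcp_rot: [180.0, 0.1, 92.2]
wrist_force: [-1.5, -4.3, 5.6]
opening: 0.0101
```

Run:
```python
from h import *
o=bot.get_obs();print(o)
im,K,V=cam("wrist");cv2.imwrite("pics/i1.png",im)
```

```text
{'time': 8.475, 'q': array([-1.14758120e+01,  9.79124745e-01, -1.23952507e+01,  7.65744551e+01,
       -5.50527763e-02, -1.36703346e+01]), 'qd': array([ 0.05189055, -0.09655306,  0.03910328,  0.13249073,  0.0432949 ,
       -0.04521921]), 'joint_efforts': array([ 2.26694830e+00, -4.46541488e+01,  4.40789330e+01, -4.61057033e-01,
        1.37493309e+00,  2.64640956e-02]), 'ee_pos': array([ 0.51020299, -0.10389065,  0.03165485]), 'tcp_rot': array([1.79963291e+02, 6.55863394e-02, 9.21944770e+01]), 'wrist_force': array([-1.45708216, -4.31671837,  5.56321311]), 'torque': array([-1.00771585,  0.44988593,  0.04981453]), 'opening': 0.010095779071186204}
```

View pics/i1.png

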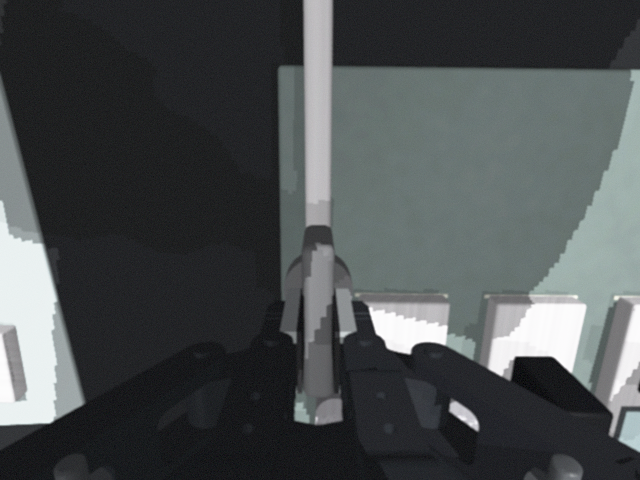

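Request:
send_rows --pt "0.4 0 0 0 0" --pt "0.4 0 0 0 0" --pt "0.4 0 0 0 0" --pt "0.4 0 0 30 -0.6" --pt "0.4 0 0 70 -0.6" --pt "0.4 10 40 90 -0.6" --pt "0.4 25 90 90 -0.6" --pt "0.4 40 140 90 -0.6" --pt "0.4 50 186 90 -0.6" --pt "0.4 50 186 90 -0.6"

```text
time: 9.78
ee_pos: [0.5601, 0.0856, 0.1205]
tcp_rot: [-180.0, -0.0, 91.9]
wrist_force: [-0.9, 0.2, -0.0]
opening: 0.0511
```

Request:
send_rows --pt "0.4 0 0 0 0" --pt "0.4 0 0 0 0"

```text
time: 10.02
ee_pos: [0.5599, 0.0817, 0.1211]
tcp_rot: [-180.0, 0.0, 91.7]
wrist_force: [0.4, -0.7, 0.2]
opening: 0.0515
```

Run:
```python
from h import *
o=bot.get_obs();print(o["time"],o["ee_pos"],o["tcp_rot"],o["wrist_force"])
im,K,V=cam("wrist");cv2.imwrite("pics/j1.png",im)
for p in [(.5601,.0826,.072),(.562,.0126,.072),(.5102,-.1039,.078)]: print(proj(K,V,p))
```

```text
10.025 [0.55987807 0.08172171 0.12114245] [-1.79999345e+02  5.31071087e-03  9.16721855e+01] [ 0.43579458 -0.66668914  0.22342955]
[318.78859287 250.38131571]
[205.00902435 250.16437144]
[-10.69444331 159.53550641]
```

View pics/j1.png

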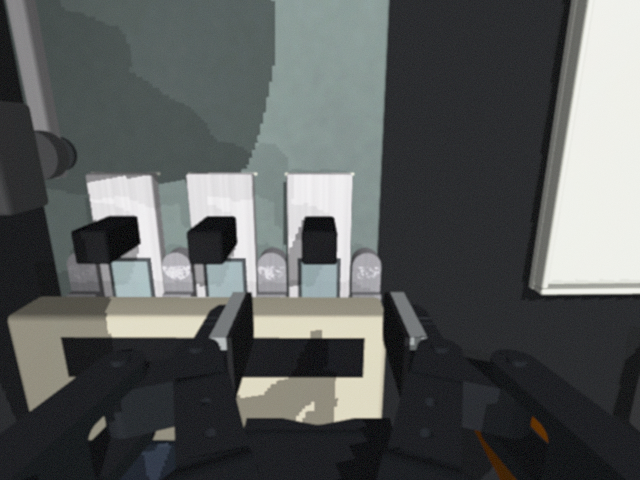

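Request:
send_rows --pt "0.4 0 1 -40 0" --pt "0.4 0 1 -75 0" --pt "0.4 0 1 -88 0" --pt "0.4 0 1 -91 0" --pt "0.4 0 1 -91 0"

```text
time: 10.7
ee_pos: [0.5607, 0.0835, 0.0313]
tcp_rot: [179.9, -0.0, 91.7]
wrist_force: [-0.2, 0.4, 0.6]
opening: 0.0513
```

Run:
```python
from h import *
o=bot.get_obs();print(o["time"],o["ee_pos"],o["tcp_rot"],o["wrist_force"])
im,K,V=cam("wrist");cv2.imwrite("pics/k1.png",im)
im,K,V=cam("side");cv2.imwrite("pics/k2.png",cv2.resize(im[180:350,185:385],None,fx=4,fy=3.5,interpolation=cv2.INTER_CUBIC)); print((proj(K,V,o["ee_pos"])-[185,180])*[4,3.5])
```

```text
10.7 [0.56065843 0.08351418 0.03134425] [ 1.79909967e+02 -9.77007805e-03  9.17215620e+01] [-0.20048326  0.36326336  0.56686573]
[384.91298234 416.20564401]
```

View pics/k1.png

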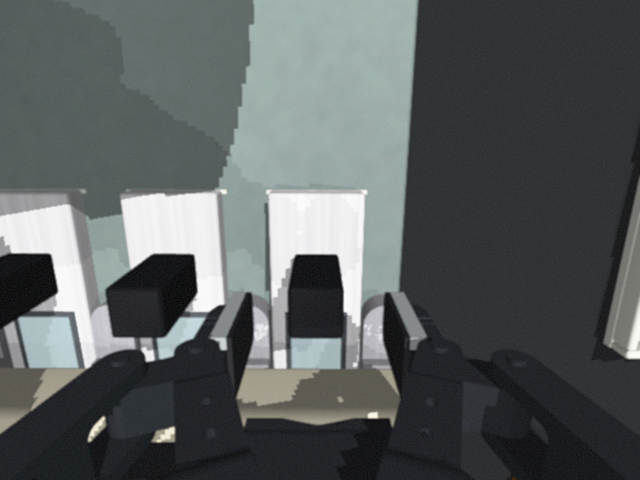

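View pics/k2.png

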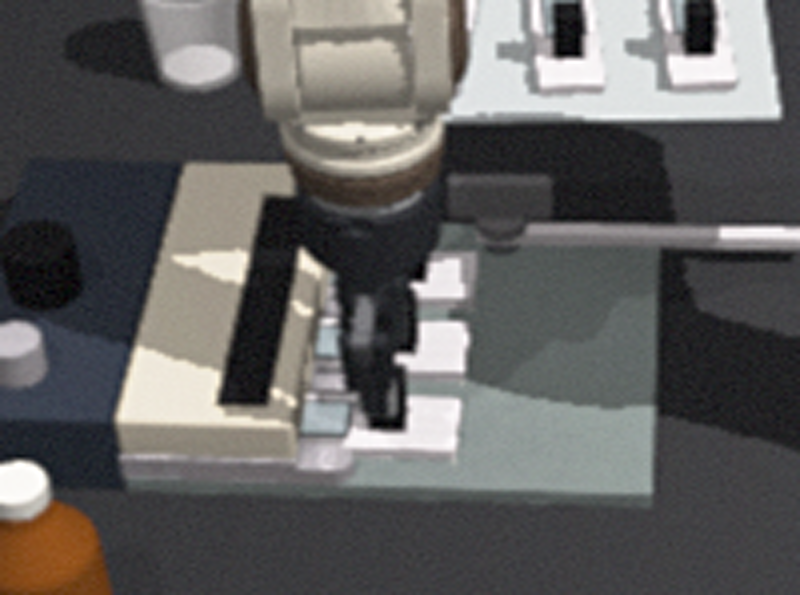

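Request:
send_rows --pt "1 0 0 0 0" --pt "1 0 0 0 0" --pt "1 0 0 0 0" --pt "1 0 0 0 0"

```text
time: 11.3
ee_pos: [0.5604, 0.0836, 0.0309]
tcp_rot: [179.9, 0.0, 91.7]
wrist_force: [0.1, -1.0, 5.4]
opening: 0.0198
```

Run:
```python
from h import *
o=bot.get_obs();print(o["time"],o["ee_pos"],o["tcp_rot"],o["wrist_force"],o["torque"])
im,K,V=cam("wrist");cv2.imwrite("pics/l1.png",im)
im,K,V=cam("side");cv2.imwrite("pics/l2.png",cv2.resize(im[180:350,185:385],None,fx=4,fy=3.5,interpolation=cv2.INTER_CUBIC)); print((proj(K,V,o["ee_pos"])-[185,180])*[4,3.5])
```

```text
11.3 [0.56036392 0.08360722 0.03087804] [1.79935903e+02 3.17477378e-03 9.17390675e+01] [ 0.11047155 -1.00194971  5.40029516] [-0.14814608  0.23646462 -0.01551061]
[385.44266111 416.81390539]
```

View pics/l1.png

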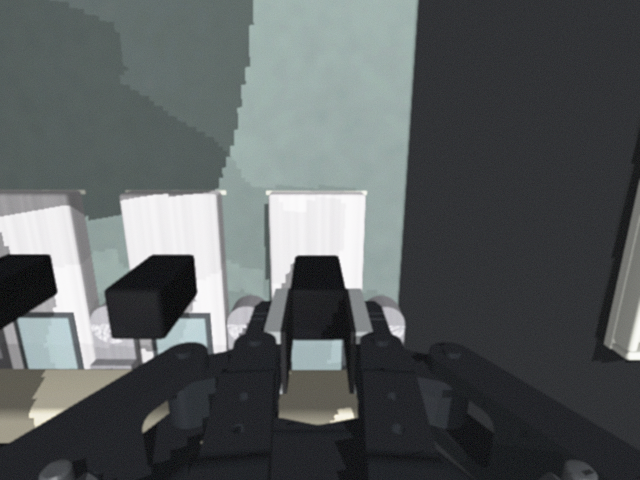

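View pics/l2.png

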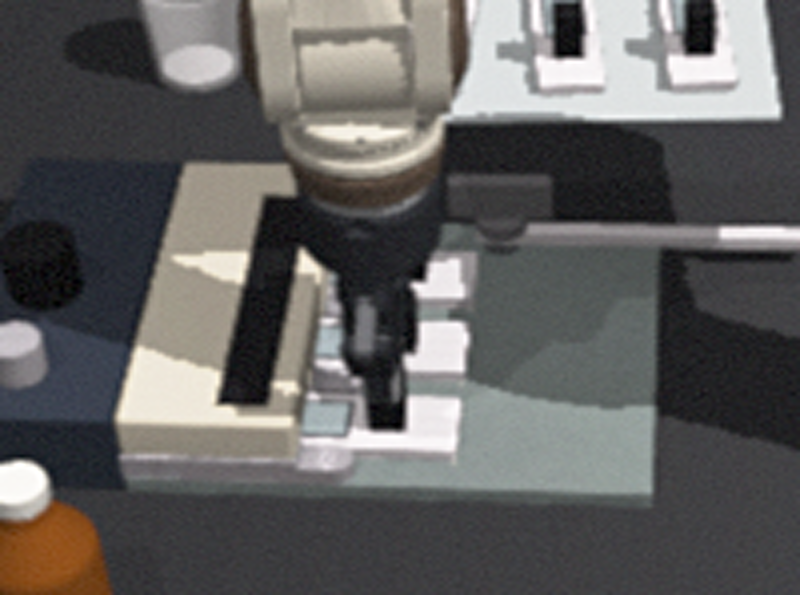

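Request:
send_rows --pt "1 -10 0 0 0" --pt "1 -30 -1 0 0" --pt "1 -50 -1.5 0 0" --pt "1 -70 -2 0 0" --pt "1 -90 -2.5 0 0" --pt "1 -105 -3 0 0" --pt "1 -105 -3 0 0" --pt "1 -105 -3 30 0" --pt "1 -105 0 70 0" --pt "1 -105 0 80 0" --squeeze 80

```text
time: 12.65
ee_pos: [0.4555, 0.0839, 0.1119]
tcp_rot: [179.9, -0.0, 91.8]
wrist_force: [1.1, -0.6, -2.9]
opening: 0.0195
```

Run:
```python
from h import *
o=bot.get_obs();print(o["time"],o["ee_pos"],o["tcp_rot"],o["wrist_force"],o["torque"],o["opening"])
im,K,V=cam("wrist");cv2.imwrite("pics/m1.png",im)
im,K,V=cam("scene");cv2.imwrite("pics/m2.png",cv2.resize(im[200:400,280:520],None,fx=3.3,fy=3,interpolation=cv2.INTER_CUBIC))
```

```text
12.65 [0.45545162 0.08391915 0.11188294] [ 1.79885339e+02 -2.45393815e-02  9.17593641e+01] [ 1.10822215 -0.6326117  -2.88583981] [-0.01864264  0.01896508  0.00252286] 0.01946435102626102
```

View pics/m1.png

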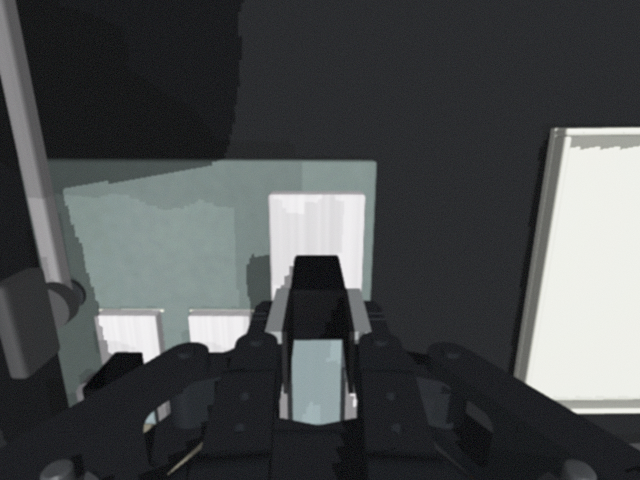

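View pics/m2.png

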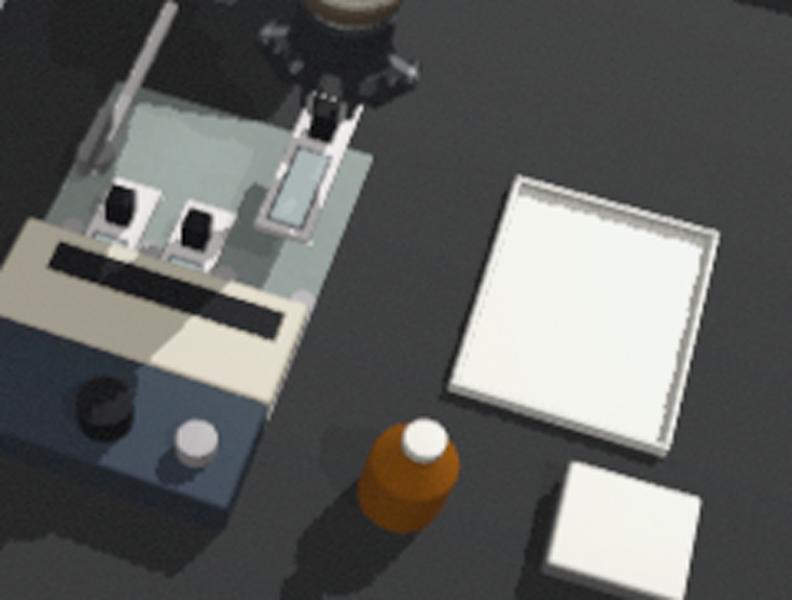

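Run:
```python
from h import *
im,K,V=cam("scene")
P=[(436.97,259.3),(497.6,277.7),(482.1,351.7),(416.1,329.3)]
L=[(-.115,-.09,.018),(-.115,.09,.018),(.115,.09,.018),(.115,-.09,.018)]
ob=[(K,V,*p,l) for p,l in zip(P,L)]
p,r=fit(ob);print(p,np.degrees(p[2]),r.tolist())
im,K,V=cam("side");cv2.imwrite("pics/n1.png",cv2.resize(im[350:460,225:375],None,fx=5,fy=5,interpolation=cv2.INTER_CUBIC))
im,K,V=cam("wrist")
for q in [(555,130),(516,411)]: print(plane(K,V,*q,.018))
```

```text
[0.49503695 0.34388501 0.03994233] 2.2885268366141545 [[1.0, -1.9], [2.0, 1.4], [-1.4, 0.9], [-1.7, -0.4]]
[0.37832373 0.24010765 0.018     ]
[0.60129708 0.25209679 0.018     ]
```

View pics/n1.png

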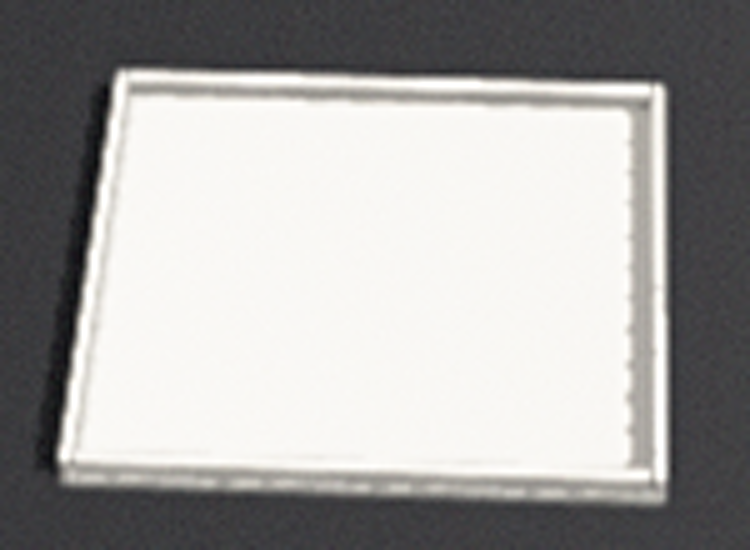

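Run:
```python
from h import *
im,K,V=cam("scene");_,K2,V2=cam("side")
L=[(-.115,-.09,.018),(-.115,.09,.018),(.115,.09,.018),(.115,-.09,.018)]
ob2=[(K2,V2,*p,l) for p,l in zip([(357.6,366.8),(357.6,446.4),(237,442.6),(248.4,364)],L)]
p,r=fit(ob2);print(p,np.degrees(p[2]),r.tolist())
ob=[(K,V,*p,l) for p,l in zip([(436.97,259.3),(497.6,277.7),(482.1,351.7),(416.1,329.3)],L)]
p,r=fit(ob+ob2);print(p,np.degrees(p[2]))
p[:2]=p[0],p[1]
c,s=np.cos(p[2]),np.sin(p[2])
for x in (-.07,0,.07): # nose +y, handle at y=-.035
    print(x,p[0]+c*x+s*.035,p[1]+s*x-c*.035)
```

```text
[0.49007682 0.3443686  0.04219854] 2.417798165586402 [[-0.0, 0.5], [-1.1, -0.4], [1.0, -0.3], [0.2, 0.2]]
[0.49255688 0.3441268  0.0410677 ] 2.353005672150662
-0.07 0.424052869015669 0.3062823848222169
0 0.49399384786280326 0.30915631556333106
0.07 0.5639348267099376 0.3120302463044452
```

Request:
send_rows --pt "1 0 5 5 10" --pt "1 0 15 5 20" --pt "1 0 30 5 30" --pt "1 0 50 5 40" --pt "1 10 75 5 50" --pt "1 25 105 5 60" --pt "1 45 135 5 70" --pt "1 65 165 5 80" --pt "1 85 195 5 90" --pt "1 105 222 5 90.6"

```text
time: 14.25
ee_pos: [0.5602, 0.3065, 0.1138]
tcp_rot: [-180.0, -0.1, -177.5]
wrist_force: [0.7, 0.0, -0.7]
opening: 0.0188
```

Request:
send_rows --pt "1 4 8 0 0" --pt "1 4 8 0 0" --pt "1 4 8 0 0"

```text
time: 14.62
ee_pos: [0.5635, 0.3128, 0.115]
tcp_rot: [-180.0, -0.0, -177.7]
wrist_force: [0.6, -0.4, -2.0]
opening: 0.0196
```

Run:
```python
from h import *
o=bot.get_obs();print(o["time"],o["ee_pos"],o["tcp_rot"],o["wrist_force"],o["torque"],o["opening"],o["q"])
im,K,V=cam("wrist");cv2.imwrite("pics/o1.png",im)
im,K,V=cam("side");cv2.imwrite("pics/o2.png",im)
```

```text
14.625 [0.56353864 0.31283905 0.11502797] [-1.79978807e+02 -2.72778909e-02 -1.77688250e+02] [ 0.62452126 -0.44830076 -2.03361101] [-0.065301   -0.01238319 -0.00755315] 0.019600376099653108 [ 2.90394108e+01  1.73193912e+01  1.52646061e+01  8.79791099e+01
 -6.66029887e-03 -6.32723421e+01]
```

View pics/o1.png

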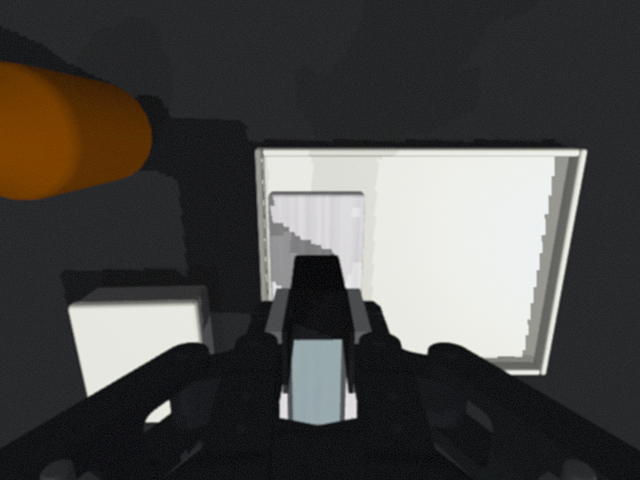

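View pics/o2.png

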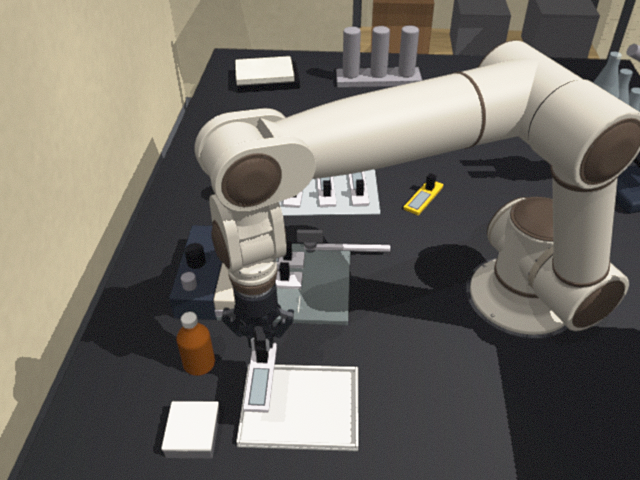

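Run:
```python
from h import *
im,K,V=cam("wrist")
L=[(.115,-.09,.018),(-.115,-.09,.018),(-.115,.09,.018)]
p,r=fit([(K,V,*q,l) for q,l in zip([(258,150),(586,150.5),(546,374)],L)]);print(p,np.degrees(p[2]),r)
c,s=np.cos(p[2]),np.sin(p[2])
for x in (-.07,0,.07): print(x,p[0]+c*x+s*.035,p[1]+s*x-c*.035)
```

```text
[0.48833125 0.34415259 0.04109211] 2.354404603402408 [[ 1.   0.1]
 [-1.1 -0.4]
 [ 0.1  0.3]]
-0.07 0.41982816513330096 0.3063064944933083
0 0.4897690737898204 0.3091821329094524
0.07 0.5597099824463398 0.3120577713255965
```

Request:
send_rows --pt "1 -3 -1 -30 0" --pt "1 -3 -1 -65 0" --pt "1 -3 -1 -85 0" --pt "1 -3 -1 -93 0" --pt "1 -3 -1 -93 0" --pt "0.4 -3 -1 -93 0" --pt "0.4 -3 -1 -93 0" --pt "0.4 -3 -1 -93 0" --pt "0.4 -3 -1 -70 0" --pt "0.4 -3 -1 -30 0"

```text
time: 16.02
ee_pos: [0.5601, 0.3122, 0.0844]
tcp_rot: [-179.9, -0.2, -177.7]
wrist_force: [0.1, 0.6, 0.1]
opening: 0.0511
```

Run:
```python
from h import *
o=bot.get_obs();print(o["time"],o["ee_pos"],o["tcp_rot"],o["wrist_force"],o["opening"])
im,K,V=cam("wrist");cv2.imwrite("pics/p1.png",im)
im,K,V=cam("side");cv2.imwrite("pics/p2.png",cv2.resize(im[340:470,205:385],None,fx=4,fy=4))
```

```text
16.025 [0.56010974 0.31218066 0.08440656] [-1.79925258e+02 -1.50767644e-01 -1.77655849e+02] [0.10393647 0.6087933  0.05170732] 0.05114903805254136
```

View pics/p2.png

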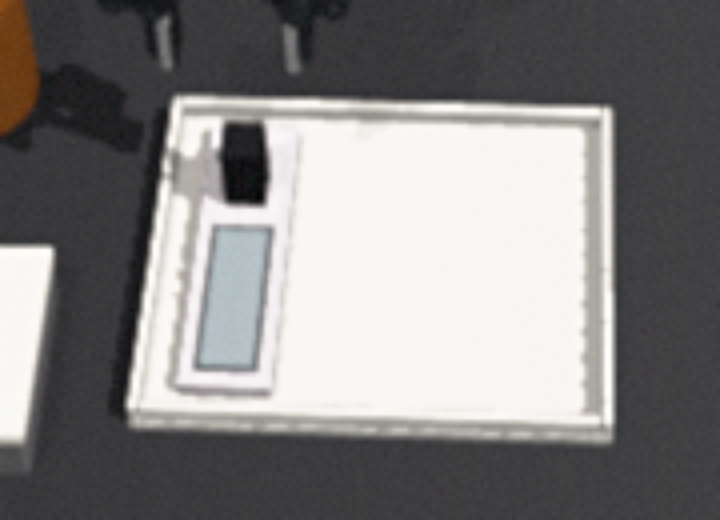

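Request:
send_rows --pt "0.4 -20 0 30 0" --pt "0.4 -40 -20 40 -10" --pt "0.4 -60 -55 40 -20" --pt "0.4 -60 -95 40 -30" --pt "0.4 -60 -135 40 -40" --pt "0.4 -50 -175 40 -50" --pt "0.4 -40 -210 40 -60" --pt "0.4 -25 -245 40 -70" --pt "0.4 -10 -275 40 -80" --pt "0.4 2 -298 40 -90.6"

```text
time: 17.38
ee_pos: [0.5634, 0.0133, 0.125]
tcp_rot: [180.0, 0.0, 91.4]
wrist_force: [0.0, 0.2, -0.4]
opening: 0.0515
```

Request:
send_rows --pt "0.4 0 0 0 0" --pt "0.4 0 0 0 0" --pt "0.4 0 0 0 0"

```text
time: 17.75
ee_pos: [0.5627, 0.0154, 0.1252]
tcp_rot: [180.0, -0.0, 91.9]
wrist_force: [0.3, -0.1, 0.0]
opening: 0.0515
```

Run:
```python
from h import *
o=bot.get_obs();print(o["time"],o["ee_pos"],o["tcp_rot"],o["wrist_force"],o["opening"])
im,K,V=cam("wrist");cv2.imwrite("pics/q1.png",im)
print(proj(K,V,[.562,.0133,.072]))
```

```text
17.75 [0.56272574 0.01544177 0.12520262] [ 1.79992840e+02 -5.77027113e-03  9.18949632e+01] [ 0.26986108 -0.11285278  0.01291707] 0.05152467925164056
[313.96198763 246.82562811]
```

View pics/q1.png

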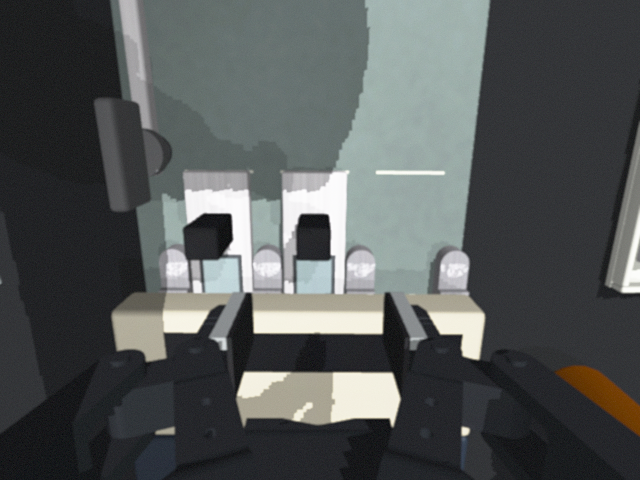

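Request:
send_rows --pt "0.4 0 -2 -40 0" --pt "0.4 0 -2 -75 0" --pt "0.4 0 -2 -92 0" --pt "0.4 0 -2 -98 0" --pt "0.4 0 -2 -98 0" --pt "1 0 -2 -98 0" --pt "1 0 -2 -98 0" --pt "1 0 -2 -98 0" --pt "1 0 -2 -98 0"

```text
time: 18.92
ee_pos: [0.5637, 0.0126, 0.0285]
tcp_rot: [179.9, 0.0, 91.7]
wrist_force: [0.0, 0.1, 6.1]
opening: 0.0195
```

Request:
send_rows --pt "1 -10 0 0 0" --pt "1 -30 -1 0 0" --pt "1 -50 -1.5 0 0" --pt "1 -70 -2 0 0" --pt "1 -90 -2.5 0 0" --pt "1 -105 -3 0 0" --pt "1 -105 -3 0 0" --pt "1 -105 -3 30 0" --pt "1 -105 0 70 0" --pt "1 -105 0 88 0"

```text
time: 20.18
ee_pos: [0.4584, 0.0127, 0.1168]
tcp_rot: [179.9, -0.0, 91.8]
wrist_force: [0.1, -0.8, -1.6]
opening: 0.0193
```

Run:
```python
from h import *
o=bot.get_obs();print(o["time"],o["ee_pos"],o["tcp_rot"],o["wrist_force"],o["opening"])
im,K,V=cam("wrist");cv2.imwrite("pics/r1.png",im)
```

```text
20.175 [0.45843184 0.01272805 0.11682552] [ 1.79899897e+02 -1.89787325e-03  9.17555340e+01] [ 0.06946837 -0.83489681 -1.6293309 ] 0.01932614861356407
```

View pics/r1.png

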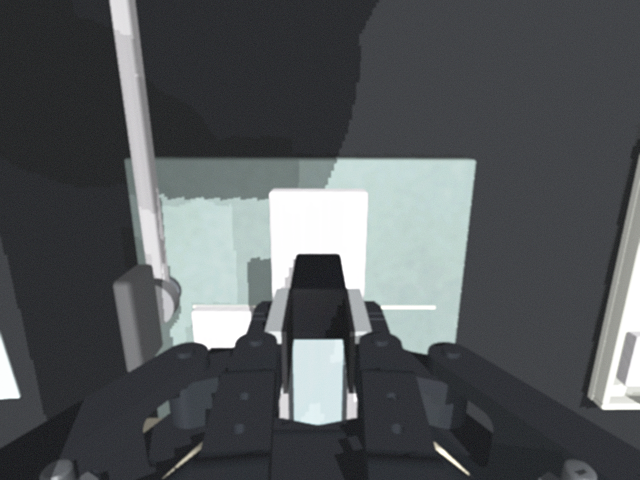

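Request:
send_rows --pt "1 0 10 5 10" --pt "1 0 30 5 20" --pt "1 0 55 5 30" --pt "1 0 85 5 40" --pt "1 5 120 5 50" --pt "1 10 160 5 60" --pt "1 15 200 5 70" --pt "1 20 240 5 80" --pt "1 26 275 5 90" --pt "1 31 296 5 90.6"

```text
time: 21.48
ee_pos: [0.4885, 0.3099, 0.118]
tcp_rot: [-179.9, -0.1, -177.4]
wrist_force: [-0.7, -0.2, -2.2]
opening: 0.0193
```

Request:
send_rows --pt "1 0 0 0 0" --pt "1 0 0 0 0" --pt "1 0 0 0 0"

```text
time: 21.85
ee_pos: [0.4889, 0.3078, 0.1199]
tcp_rot: [-180.0, -0.0, -177.7]
wrist_force: [-1.0, -0.6, -0.8]
opening: 0.0193
```

Run:
```python
from h import *
o=bot.get_obs();print(o["time"],o["ee_pos"],o["tcp_rot"],o["wrist_force"],o["opening"])
im,K,V=cam("wrist");cv2.imwrite("pics/s1.png",im)
```

```text
21.85 [0.48890677 0.30776707 0.11989631] [-1.79982431e+02 -1.63685700e-02 -1.77713633e+02] [-0.98089719 -0.63537828 -0.8304012 ] 0.019315296813903673
```

View pics/s1.png

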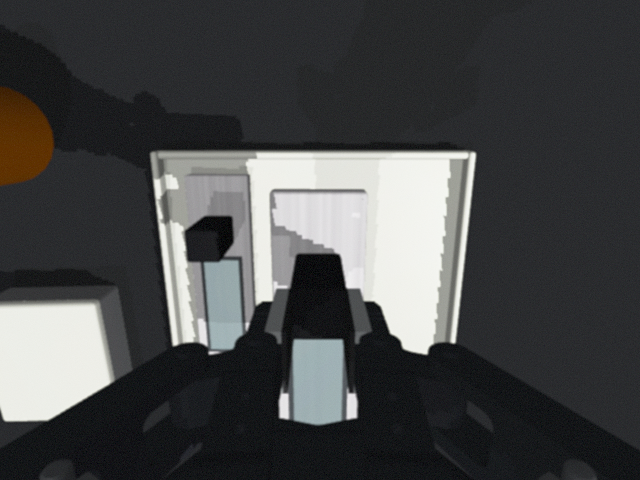

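Aligned in the middle slot. Lowering and releasing.

Request:
send_rows --pt "1 0 1 -40 0" --pt "1 0 1 -75 0" --pt "1 0 1 -93 0" --pt "1 0 1 -100 0" --pt "1 0 1 -100 0" --pt "0.4 0 1 -100 0" --pt "0.4 0 1 -100 0" --pt "0.4 0 1 -100 0" --pt "0.4 0 1 -70 0" --pt "0.4 0 1 -20 0"

```text
time: 23.15
ee_pos: [0.488, 0.3091, 0.0995]
tcp_rot: [-179.9, -0.2, -177.7]
wrist_force: [1.0, -0.2, 0.5]
opening: 0.0509
```

Request:
send_rows --pt "0.4 0 -10 20 -10" --pt "0.4 0 -40 25 -20" --pt "0.4 0 -80 25 -30" --pt "0.4 10 -125 25 -40" --pt "0.4 20 -170 25 -50" --pt "0.4 35 -215 25 -60" --pt "0.4 50 -260 25 -70" --pt "0.4 60 -300 25 -80" --pt "0.4 70 -340 25 -90" --pt "0.4 76 -365 25 -90.6"

```text
time: 24.4
ee_pos: [0.5653, -0.0572, 0.1253]
tcp_rot: [180.0, 0.0, 91.5]
wrist_force: [-0.7, 0.1, 0.1]
opening: 0.0512
```

Request:
send_rows --pt "0.4 0 0 0 0" --pt "0.4 0 0 0 0" --pt "0.4 0 0 0 0"

```text
time: 24.78
ee_pos: [0.5649, -0.0544, 0.1253]
tcp_rot: [180.0, -0.0, 91.8]
wrist_force: [0.5, -0.7, 0.1]
opening: 0.0513
```

Run:
```python
from h import *
o=bot.get_obs();print(o["time"],o["ee_pos"],o["tcp_rot"],o["wrist_force"],o["opening"])
im,K,V=cam("wrist");cv2.imwrite("pics/t1.png",im)
print(proj(K,V,[.5645,-.0570,.072]))
im,K,V=cam("side");cv2.imwrite("pics/t2.png",im)
```

```text
24.775 [ 0.56490365 -0.05441587  0.12525811] [ 1.79989098e+02 -8.30223322e-03  9.18182745e+01] [ 0.47319564 -0.69516882  0.06235156] 0.0512949281009902
[313.23846694 247.27015023]
```

View pics/t1.png

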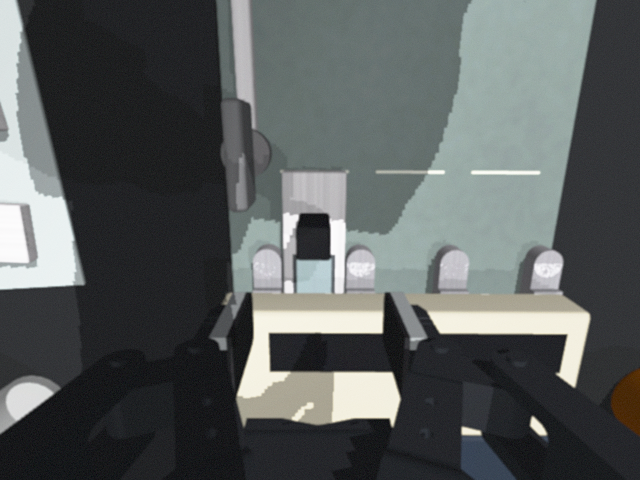

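View pics/t2.png

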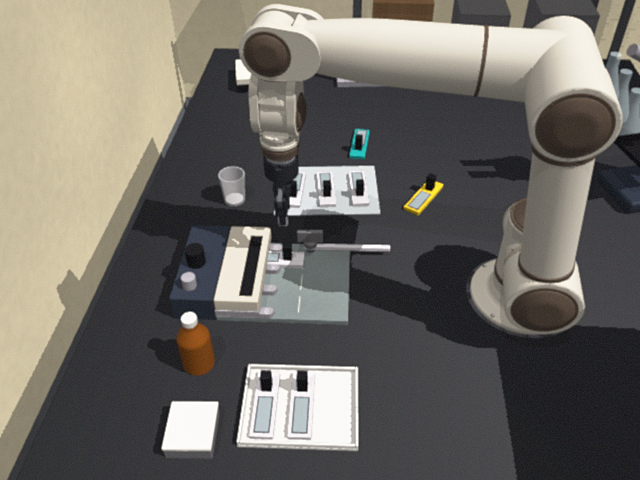

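Request:
send_rows --pt "0.5 0 -2.5 -40 0" --pt "0.5 0 -2.5 -75 0" --pt "0.5 0 -2.5 -90 0" --pt "0.5 0 -2.5 -95 0" --pt "0.5 0 -2.5 -95 0" --pt "1 0 -2.5 -95 0" --pt "1 0 -2.5 -95 0" --pt "1 0 -2.5 -95 0" --pt "1 0 -2.5 -95 0"

```text
time: 26.0
ee_pos: [0.5658, -0.0578, 0.0316]
tcp_rot: [179.9, -0.0, 91.7]
wrist_force: [-0.6, 2.5, 5.9]
opening: 0.0189
```

Request:
send_rows --pt "1 -10 0 0 0" --pt "1 -30 -1 0 0" --pt "1 -50 -1.5 0 0" --pt "1 -70 -2 0 0" --pt "1 -90 -2.5 0 0" --pt "1 -105 -2 0 0" --pt "1 -105 -1 0 0" --pt "1 -105 0 30 0" --pt "1 -105 0 70 0" --pt "1 -105 0 85 0"

```text
time: 27.25
ee_pos: [0.4606, -0.058, 0.1172]
tcp_rot: [179.9, 0.0, 91.7]
wrist_force: [-0.7, 0.8, -1.6]
opening: 0.0189
```

Run:
```python
from h import *
o=bot.get_obs();print(o["time"],o["ee_pos"],o["tcp_rot"],o["wrist_force"],o["opening"])
im,K,V=cam("wrist");cv2.imwrite("pics/u1.png",im)
```

```text
27.25 [ 0.4605727  -0.0580062   0.11715762] [1.79851672e+02 2.87677981e-02 9.17391153e+01] [-0.71424224  0.82367842 -1.64996962] 0.018858694924611584
```

View pics/u1.png

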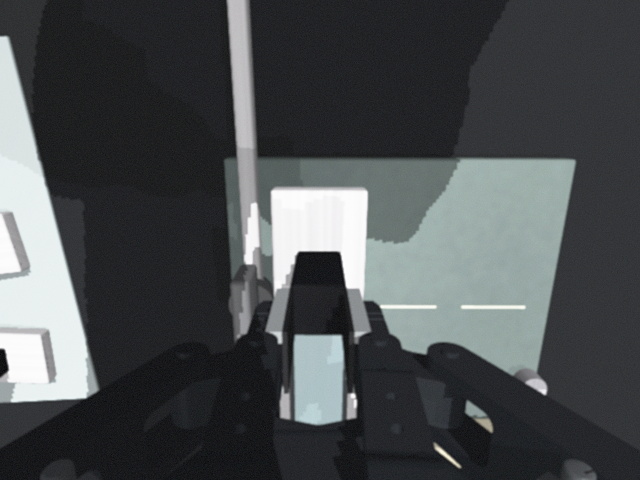

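Request:
send_rows --pt "1 0 15 5 10" --pt "1 0 45 5 20" --pt "1 -5 85 5 30" --pt "1 -10 125 5 40" --pt "1 -15 170 5 50" --pt "1 -20 215 5 60" --pt "1 -26 260 5 70" --pt "1 -32 305 5 80" --pt "1 -38 345 5 90" --pt "1 -41 364 5 90.6"

```text
time: 28.55
ee_pos: [0.418, 0.3074, 0.1184]
tcp_rot: [-179.9, -0.1, -177.5]
wrist_force: [1.2, -0.3, -1.4]
opening: 0.0189
```

Request:
send_rows --pt "1 0 0 0 0" --pt "1 0 0 0 0" --pt "1 0 0 0 0"

```text
time: 28.92
ee_pos: [0.4193, 0.3051, 0.1201]
tcp_rot: [-180.0, 0.0, -177.8]
wrist_force: [0.2, -0.1, -1.3]
opening: 0.0189
```

Run:
```python
from h import *
o=bot.get_obs();print(o["time"],o["ee_pos"],o["tcp_rot"],o["wrist_force"],o["opening"])
im,K,V=cam("wrist");cv2.imwrite("pics/v1.png",im)
```

```text
28.925 [0.41930397 0.30513202 0.12010596] [-1.79990757e+02  5.43308002e-03 -1.77789168e+02] [ 0.22041746 -0.13490699 -1.31605702] 0.018932476783412863
```

View pics/v1.png

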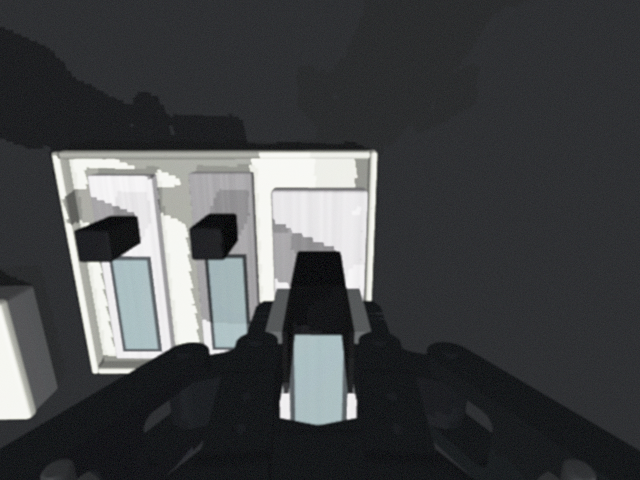

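Request:
send_rows --pt "1 0 1 -40 0" --pt "1 0 1 -75 0" --pt "1 0 1 -92 0" --pt "1 0 1 -98 0" --pt "1 0 1 -98 0" --pt "0.4 0 1 -98 0" --pt "0.4 0 1 -98 0" --pt "0.4 0 1 -98 0" --pt "0.4 0 1 -70 0" --pt "0.4 0 1 -20 0"

```text
time: 30.22
ee_pos: [0.418, 0.3065, 0.0995]
tcp_rot: [-179.9, -0.2, -177.7]
wrist_force: [0.8, 0.2, 0.2]
opening: 0.0511
```

Request:
send_rows --pt "0.2 0 -10 40 -10" --pt "0.2 0 -40 90 -20" --pt "0.2 0 -80 130 -30" --pt "0.2 5 -120 150 -40" --pt "0.2 10 -160 150 -50" --pt "0.2 15 -200 150 -60" --pt "0.2 20 -240 150 -70" --pt "0.2 25 -280 150 -80" --pt "0.2 30 -320 150 -90" --pt "0.2 35 -360 150 -100"

```text
time: 31.48
ee_pos: [0.454, -0.0542, 0.2504]
tcp_rot: [180.0, -0.0, 82.0]
wrist_force: [-0.2, 0.6, -0.1]
opening: 0.0686
```

Request:
send_rows --pt "0.2 5 -40 0 -10" --pt "0.2 10 -75 0 -20" --pt "0.2 15 -110 0 -30" --pt "0.2 20 -145 0 -40" --pt "0.2 25 -180 0 -50" --pt "0.2 30 -215 0 -60" --pt "0.2 35 -240 0 -70" --pt "0.2 35 -250 0 -80" --pt "0.2 35 -250 0 -82" --pt "0.2 35 -250 0 -82"

```text
time: 32.72
ee_pos: [0.489, -0.3025, 0.2502]
tcp_rot: [-180.0, -0.0, 0.5]
wrist_force: [-0.2, 0.4, 0.4]
opening: 0.0686
```

Request:
send_rows --pt "0.2 0 0 0 0" --pt "0.2 0 0 0 0"

```text
time: 32.98
ee_pos: [0.489, -0.3024, 0.2503]
tcp_rot: [180.0, -0.0, 0.4]
wrist_force: [-0.0, 0.0, -0.1]
opening: 0.0681
```

Run:
```python
from h import *
o=bot.get_obs();print(o["time"],o["ee_pos"],o["tcp_rot"],o["wrist_force"],o["opening"])
im,K,V=cam("wrist");cv2.imwrite("pics/w1.png",im)
im,K,V=cam("side");cv2.imwrite("pics/w2.png",cv2.resize(im[150:470,165:465],None,fx=2,fy=1.8))
```

```text
32.975 [ 0.48904818 -0.30243478  0.25029189] [ 1.79990665e+02 -1.30400715e-02  4.45174926e-01] [-0.00710001  0.00716423 -0.06383545] 0.06806220695824707
```

View pics/w1.png

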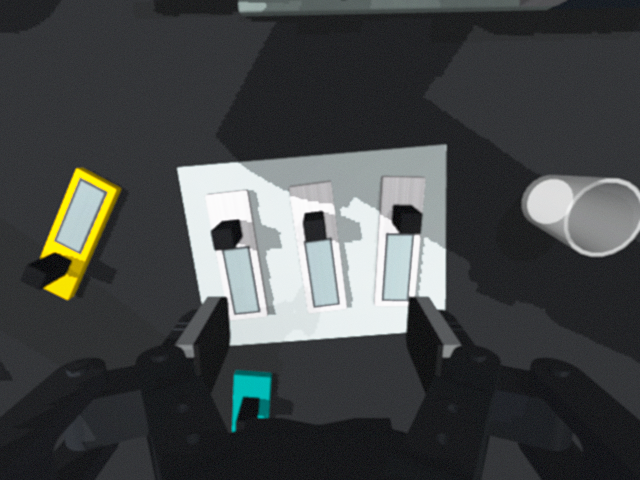

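View pics/w2.png

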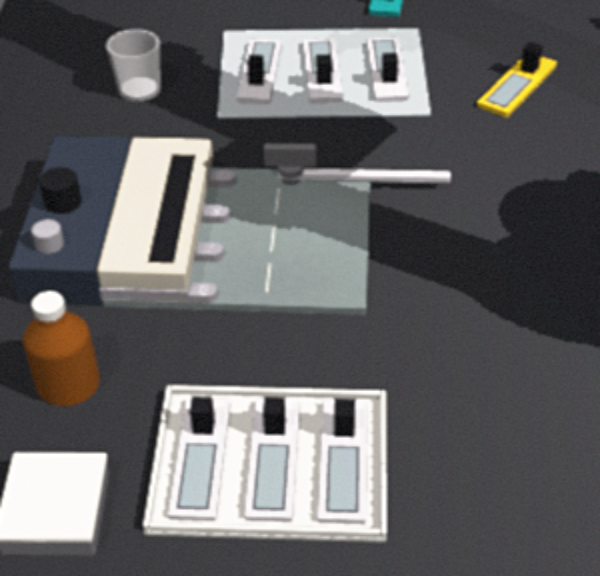

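```bash
cat > fr.py <<'E'
from h import *
def glass(im,K,V,z,box,out=None):
    x0,y0,x1,y1=box
    hsv=cv2.cvtColor(im,cv2.COLOR_BGR2HSV)[y0:y1,x0:x1]
    m=((hsv[...,1]>22)&(hsv[...,1]<90)&(hsv[...,0]>85)&(hsv[...,0]<115)&(hsv[...,2]>60)).astype(np.uint8)
    m=cv2.morphologyEx(m,cv2.MORPH_OPEN,np.ones((3,3)))
    if out: cv2.imwrite(out,m*255)
    cs,_=cv2.findContours(m,cv2.RETR_EXTERNAL,cv2.CHAIN_APPROX_NONE); R=[]
    for c in cs:
        if cv2.contourArea(c)<300: continue
        P=np.array([plane(K,V,*(q+[x0,y0]),z)[:2] for q in c[:,0].astype(float)])
        (cx,cy),(w,h),a=cv2.minAreaRect((P*1000).astype(np.float32))
        if w<h: a+=90; w,h=h,w
        R.append((round(cx,1),round(cy,1),round(w,1),round(h,1),round(a,1),cv2.boundingRect(c)))
    return R
E
python3 - <<'E'
from fr import *
im,K,V=cam("wrist")
for r in glass(im,K,V,.016,(180,170,450,345),"pics/x1.png"): print(r)
cv2.imwrite("pics/x2.png",cv2.resize(im[160:350,180:450],None,fx=2.9,fy=2.9,interpolation=cv2.INTER_CUBIC))
E
```

```text
(400.8, -399.0, 78.7, 28.5, 97.1, (44, 78, 35, 65))
(492.8, -389.2, 78.9, 28.4, 98.1, (126, 69, 33, 67))
(578.0, -381.1, 79.3, 28.2, 89.7, (204, 63, 29, 67))
```

View pics/x2.png

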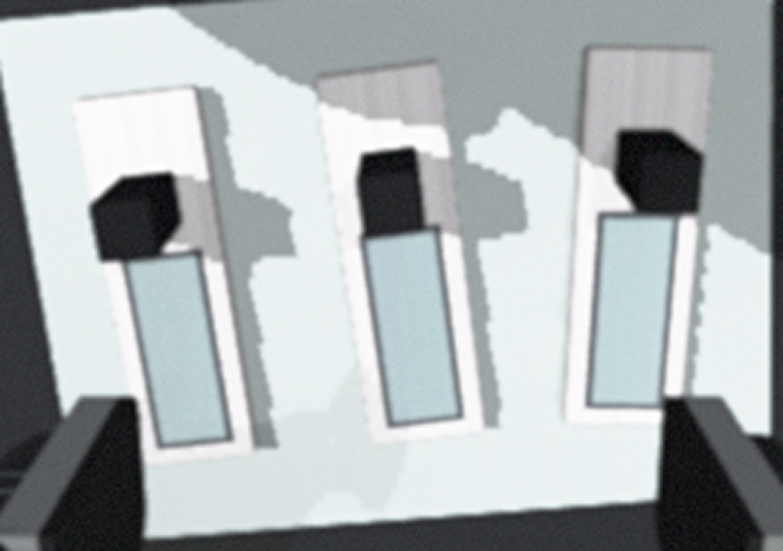

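View pics/x1.png

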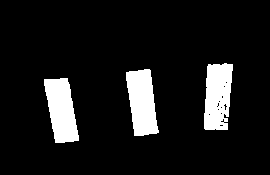

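Run:
```python
from fr import *
im,K,V=cam("wrist")
for q,g,a in [((135,92),(400.8,-399),97.1),((377,67.5),(492.8,-389.2),98.1),((649,47),(578,-381.1),89.7)]:
    t=plane(K,V,q[0]/2.9+180,q[1]/2.9+160,.015)[:2]*1000
    u=-np.array([np.cos(np.radians(a)),np.sin(np.radians(a))])
    d=np.array(g)-t; print("tail",t.round(1),"along",(d@u).round(1),"across",(u[0]*d[1]-u[1]*d[0]).round(1),"handle from tail",(t+40*u).round(1),"dir angle from d",np.degrees(np.arctan2(d[1],d[0])))
    h=np.array(g)-u*((d@u)-40); print(" handle on glass axis",h.round(1), "proj top",proj(K,V,[h[0]/1000,h[1]/1000,.060]))
```

```text
tail [ 389.7 -297.5] along 102.1 across -1.5 handle from tail [ 394.6 -337.2] dir angle from d -83.75024985329314
 handle on glass axis [ 393.1 -337.3] proj top [222.05159665 238.94351383]
tail [ 479.1 -287.8] along 102.3 across -0.7 handle from tail [ 484.8 -327.4] dir angle from d -82.31742227832551
 handle on glass axis [ 484.  -327.5] proj top [314.03876591 229.92590059]
tail [ 578.5 -279.6] along 101.5 across -0.0 handle from tail [ 578.3 -319.6] dir angle from d -90.30951741818728
 handle on glass axis [ 578.3 -319.6] proj top [410.60493614 222.76471087]
```

Request:
send_rows --pt "0.4 30 -6 -50 -0.7" --pt "0.4 65 -12 -100 -0.7" --pt "0.4 89 -17 -140 -0.7" --pt "0.4 89 -17 -180 -0.7" --pt "0.4 89 -17 -215 -0.7" --pt "0.4 89 -17 -230 -0.7" --pt "0.4 89 -17 -232 -0.7" --pt "0.4 89 -17 -232 -0.7"

```text
time: 34.17
ee_pos: [0.5787, -0.3203, 0.0197]
tcp_rot: [179.9, -0.1, -0.4]
wrist_force: [0.6, 0.2, -0.1]
opening: 0.0514
```

Run:
```python
from h import *
o=bot.get_obs();print(o["time"],o["ee_pos"],o["tcp_rot"],o["wrist_force"],o["opening"])
im,K,V=cam("wrist");cv2.imwrite("pics/y1.png",im)
```

```text
34.175 [ 0.57867751 -0.32027746  0.01973849] [ 1.79941564e+02 -1.05179832e-01 -3.55747120e-01] [ 0.60639099  0.19177459 -0.08485585] 0.05140273624449459
```

View pics/y1.png

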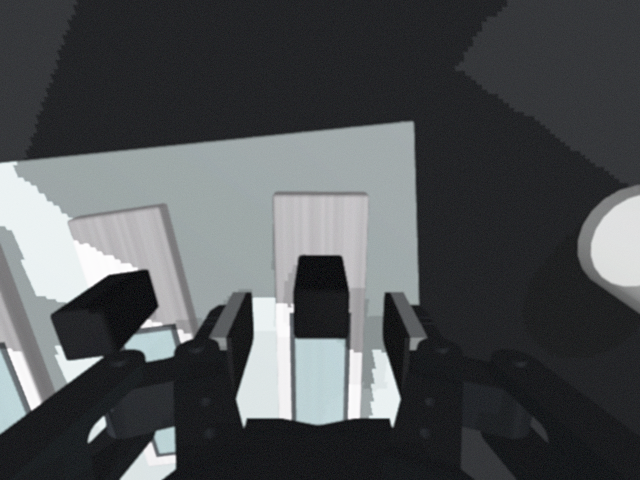

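Request:
send_rows --pt "1 0 0 0 0" --pt "1 0 0 0 0" --pt "1 0 0 0 0" --pt "1 0 0 0 0" --pt "1 0 0 15 0" --pt "1 0 0 50 0" --pt "1 0 0 90 0" --pt "1 0 0 110 0" --pt "1 0 0 110 0" --squeeze 80

```text
time: 35.35
ee_pos: [0.5787, -0.3203, 0.1304]
tcp_rot: [179.9, -0.2, -0.4]
wrist_force: [-0.8, -0.3, -1.9]
opening: 0.0193
```

Run:
```python
from h import *
o=bot.get_obs();print(o["time"],o["ee_pos"],o["tcp_rot"],o["wrist_force"],o["opening"],o["q"])
im,K,V=cam("wrist");cv2.imwrite("pics/z1.png",im)
```

```text
35.35 [ 0.57870768 -0.32028534  0.13036585] [ 1.79912475e+02 -1.59085289e-01 -3.57063392e-01] [-0.76521729 -0.25989237 -1.85167284] 0.01933916449631394 [-2.89619760e+01  1.96562222e+01  1.98930006e+01  9.00552067e+01
 -6.77277544e-04  6.13952078e+01]
```

View pics/z1.png

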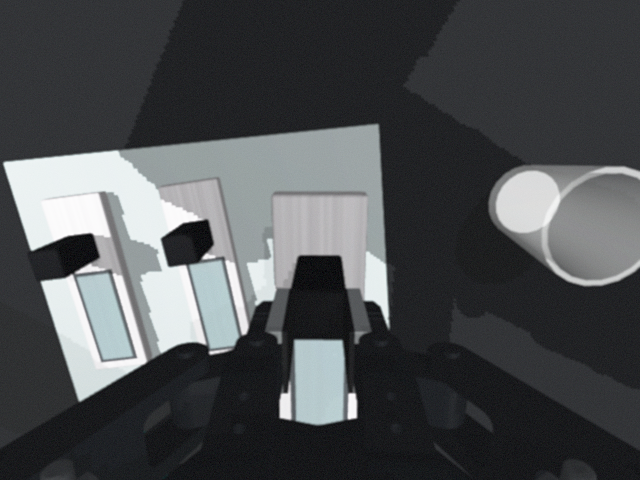

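Request:
send_rows --pt "1 -20 10 0 8" --pt "1 -50 30 0 18" --pt "1 -85 60 0 28" --pt "1 -115 100 0 38" --pt "1 -129 145 0 48" --pt "1 -129 195 0 58" --pt "1 -129 245 0 68" --pt "1 -129 295 0 78" --pt "1 -129 345 0 88" --pt "1 -129 385 0 92"

```text
time: 36.65
ee_pos: [0.448, 0.0668, 0.1267]
tcp_rot: [-179.9, 0.0, 91.9]
wrist_force: [1.1, 0.2, -1.8]
opening: 0.019
```

Request:
send_rows --pt "1 0 15 0 0" --pt "1 0 15 0 0" --pt "1 0 15 0 0"

```text
time: 37.02
ee_pos: [0.4488, 0.0792, 0.1276]
tcp_rot: [-180.0, 0.0, 91.6]
wrist_force: [-0.1, -0.7, -2.1]
opening: 0.0195
```

Run:
```python
from h import *
o=bot.get_obs();print(o["time"],o["ee_pos"],o["tcp_rot"],o["wrist_force"],o["opening"],o["q"])
im,K,V=cam("wrist");cv2.imwrite("pics/aa1.png",im)
im,K,V=cam("scene");cv2.imwrite("pics/aa2.png",cv2.resize(im[160:400,180:480],None,fx=2.6,fy=2.4,interpolation=cv2.INTER_CUBIC))
```

```text
37.025 [0.44881179 0.07924406 0.12762536] [-1.79952151e+02  2.54382064e-02  9.15674735e+01] [-0.1386036  -0.70319674 -2.10533436] 0.019485735688842615 [ 1.00258701e+01 -8.71385440e+00 -1.09451077e+01  8.78198166e+01
 -1.81233841e-02  8.45841524e+00]
```

View pics/aa1.png

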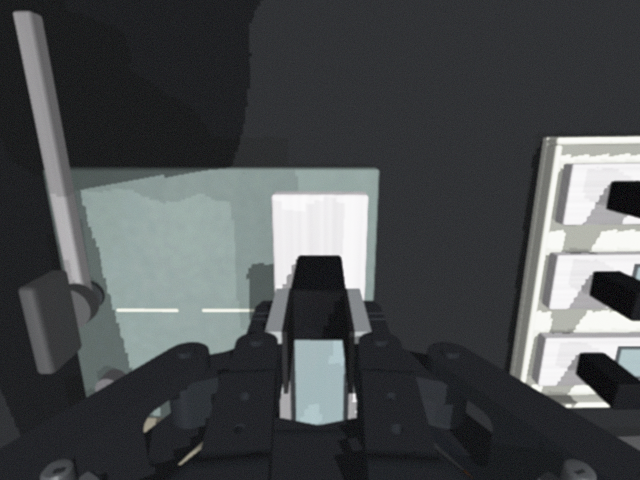

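View pics/aa2.png

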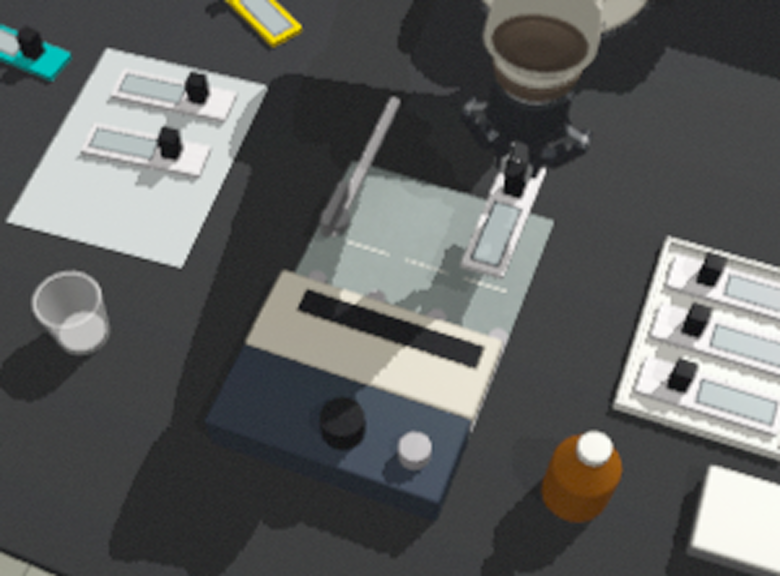

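Request:
send_rows --pt "1 0 0.5 -40 0" --pt "1 0 0.5 -75 0" --pt "1 0 0.5 -90 0" --pt "1 0 0.5 -94 0" --pt "1 0 0.5 -94 0"

```text
time: 37.75
ee_pos: [0.4496, 0.0805, 0.0351]
tcp_rot: [179.9, -0.0, 91.6]
wrist_force: [0.2, -0.3, -1.7]
opening: 0.0191
```

Request:
send_rows --pt "1 0 0 -1 0" --pt "1 0 0 -1 0"

```text
time: 38.0
ee_pos: [0.4494, 0.0807, 0.0338]
tcp_rot: [179.9, -0.0, 91.6]
wrist_force: [0.5, -0.2, -2.0]
opening: 0.0191
```

Run:
```python
from h import *
o=bot.get_obs();print(o["time"],o["ee_pos"],o["tcp_rot"],o["wrist_force"],o["torque"],o["opening"])
im,K,V=cam("side");cv2.imwrite("pics/bb2.png",cv2.resize(im[200:340,190:390],None,fx=4,fy=4,interpolation=cv2.INTER_CUBIC))
```

```text
38.0 [0.44942679 0.08073149 0.03375086] [ 1.79939000e+02 -6.59268438e-03  9.16465785e+01] [ 0.5059122  -0.22001783 -1.96939887] [ 0.03932937  0.09977612 -0.04045217] 0.0190924540776253
```

View pics/bb2.png

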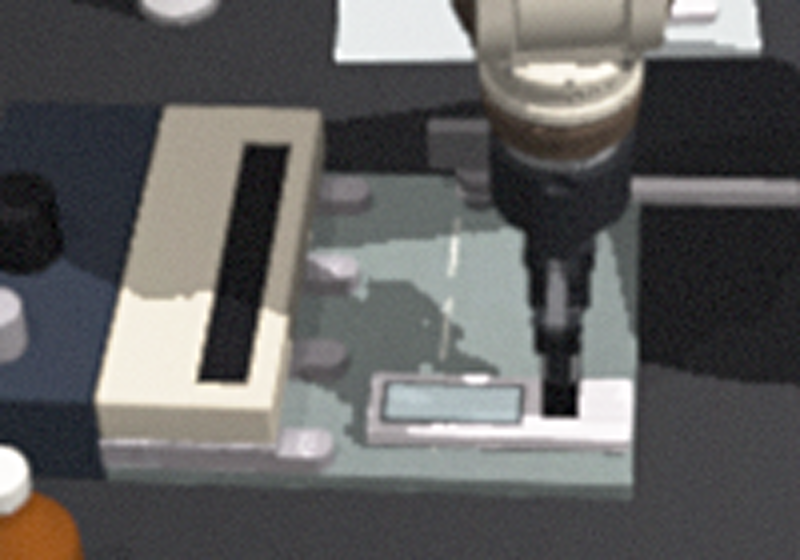

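Request:
send_rows --pt "1 5 -0.8 -1 0" --pt "1 15 -0.5 -1.5 0" --pt "1 30 0 -1.5 0" --pt "1 45 0.5 -1.5 0" --pt "1 60 1 -1.5 0" --pt "1 75 1.4 -1.5 0" --pt "1 90 1.8 -1.5 0" --pt "1 100 2 -1.5 0" --pt "1 100 2 -1.5 0"

```text
time: 39.17
ee_pos: [0.5496, 0.0826, 0.0315]
tcp_rot: [180.0, 0.0, 91.6]
wrist_force: [0.6, 0.7, -1.8]
opening: 0.0192
```

Run:
```python
from h import *
o=bot.get_obs();print(o["time"],o["ee_pos"],o["tcp_rot"],o["wrist_force"],o["torque"],o["opening"])
im,K,V=cam("wrist");cv2.imwrite("pics/cc1.png",im)
im,K,V=cam("side");cv2.imwrite("pics/cc2.png",cv2.resize(im[200:340,190:390],None,fx=4,fy=4,interpolation=cv2.INTER_CUBIC))
```

```text
39.175 [0.54962419 0.08264366 0.03146476] [1.79997305e+02 5.56158601e-04 9.16400088e+01] [ 0.6393481   0.70104802 -1.77186866] [-0.0114287  -0.06639688 -0.00972966] 0.01917361968287578
```

View pics/cc1.png

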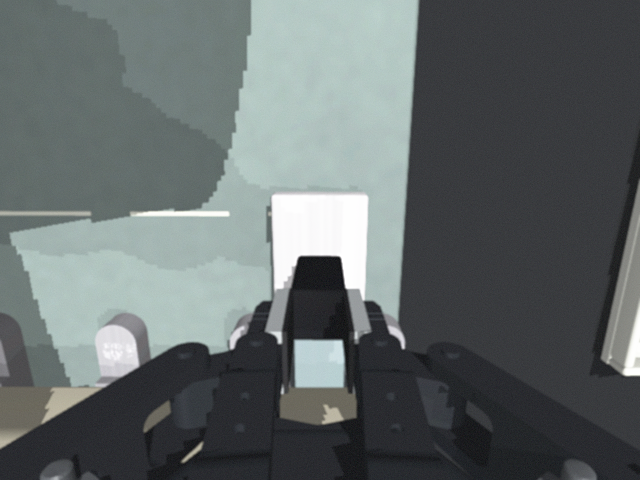

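View pics/cc2.png

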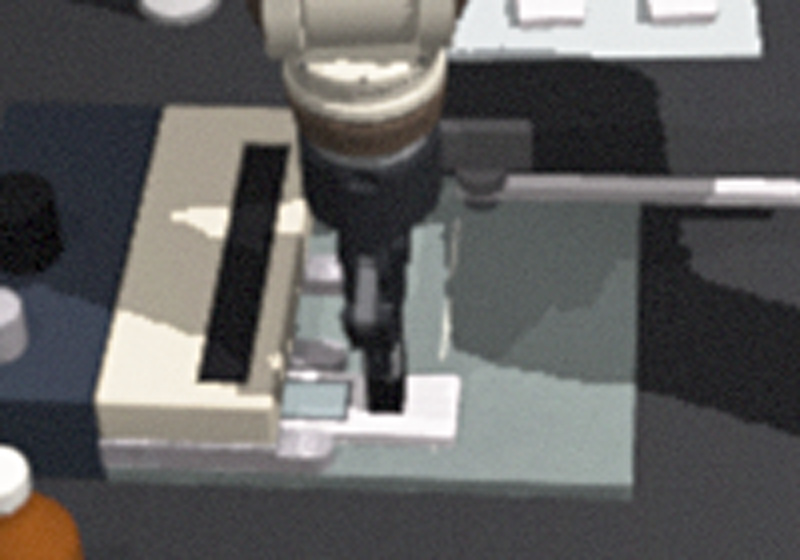

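Request:
send_rows --pt "1 4 0.1 -0.5 0" --pt "1 8 0.2 -0.5 0" --pt "1 10 0.3 -0.5 0" --pt "1 12 0.3 -0.5 0" --pt "1 13 0.3 -0.5 0" --pt "1 13 0.3 -0.5 0"

```text
time: 40.02
ee_pos: [0.562, 0.083, 0.0313]
tcp_rot: [180.0, -0.0, 91.6]
wrist_force: [-2.8, -0.6, 4.6]
opening: 0.0192
```

Run:
```python
from h import *
o=bot.get_obs();print(o["time"],o["ee_pos"],o["tcp_rot"],o["wrist_force"],o["torque"],o["opening"])
im,K,V=cam("wrist");cv2.imwrite("pics/dd1.png",im)
```

```text
40.025 [0.56203647 0.08299331 0.03130825] [ 1.79992546e+02 -5.51941055e-03  9.16459460e+01] [-2.77759762 -0.55392593  4.64258995] [-0.10506675  0.6196916   0.00381778] 0.019223840511415496
```

View pics/dd1.png

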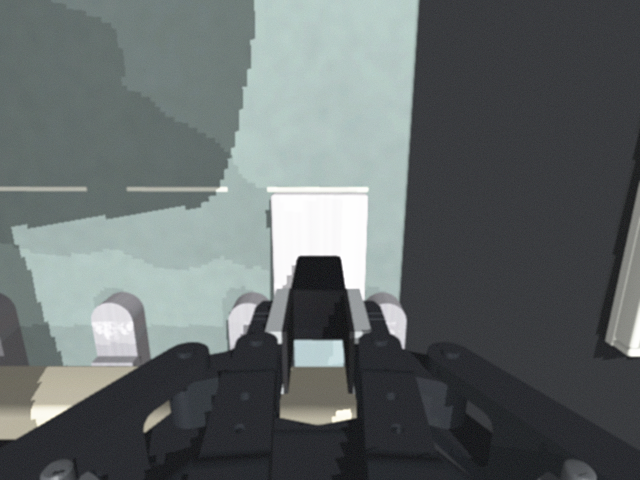

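Request:
send_rows --pt "1 1 0 0 0" --pt "1 2 0 0 0" --pt "1 2 0 0 0"

```text
time: 40.45
ee_pos: [0.562, 0.0831, 0.0312]
tcp_rot: [-179.8, -0.0, 91.7]
wrist_force: [-14.5, 0.4, 11.0]
opening: 0.0192
```

Request:
send_rows --pt "1 -1.5 0 0 0" --pt "1 -1.5 0 0.5 0" --pt "0.4 -1.5 0 0.5 0" --pt "0.4 -1.5 0 0.5 0" --pt "0.4 -1.5 0 0.5 0" --pt "0.4 -1.5 0 20 0" --pt "0.4 -1.5 0 60 0" --pt "0.4 -5 -10 100 -10" --pt "0.4 -10 -40 130 -20" --pt "0.4 -15 -80 150 -30"

```text
time: 41.7
ee_pos: [0.5494, 0.0026, 0.1844]
tcp_rot: [179.8, -0.1, 61.4]
wrist_force: [0.8, -0.5, -1.3]
opening: 0.0514
```

Run:
```python
from h import *
im,K,V=cam("side");cv2.imwrite("pics/ee2.png",cv2.resize(im[150:340,185:395],None,fx=3.5,fy=3,interpolation=cv2.INTER_CUBIC))
```

Request:
send_rows --pt "0.4 -10 -40 30 -10" --pt "0.4 -20 -80 60 -20" --pt "0.4 -30 -120 70 -30" --pt "0.4 -40 -165 70 -40" --pt "0.4 -50 -210 70 -50" --pt "0.4 -58 -250 70 -60" --pt "0.4 -58 -285 70 -61" --pt "0.4 -58 -305 70 -61" --pt "0.4 -58 -305 70 -61" --pt "0.4 -58 -305 70 -61"

```text
time: 43.0
ee_pos: [0.4912, -0.3012, 0.2515]
tcp_rot: [-180.0, -0.0, 0.7]
wrist_force: [0.7, 1.0, 0.5]
opening: 0.0514
```

Run:
```python
from fr import *
o=bot.get_obs();print(o["time"],o["ee_pos"],o["tcp_rot"],o["wrist_force"],o["qd"].round(2))
im,K,V=cam("wrist");cv2.imwrite("pics/ff1.png",im)
for r in glass(im,K,V,.016,(130,140,520,345)): print(r)
```

```text
43.0 [ 0.49116772 -0.30123684  0.25148107] [-1.79990525e+02 -1.49081315e-02  6.97517866e-01] [0.70541055 0.9842964  0.47724768] [ 0.48 -0.37 -0.33 -0.16 -0.11  0.06]
(399.7, -389.8, 59.2, 28.4, 97.2, (92, 108, 32, 49))
(492.8, -389.0, 78.9, 28.5, 98.1, (173, 100, 33, 67))
```

View pics/ff1.png

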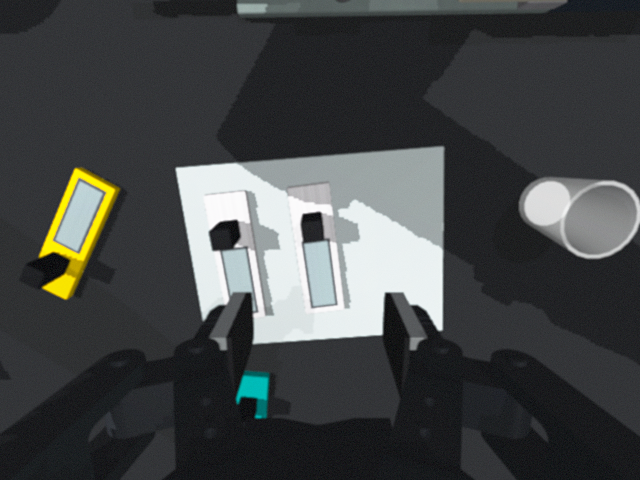

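View pics/ee2.png

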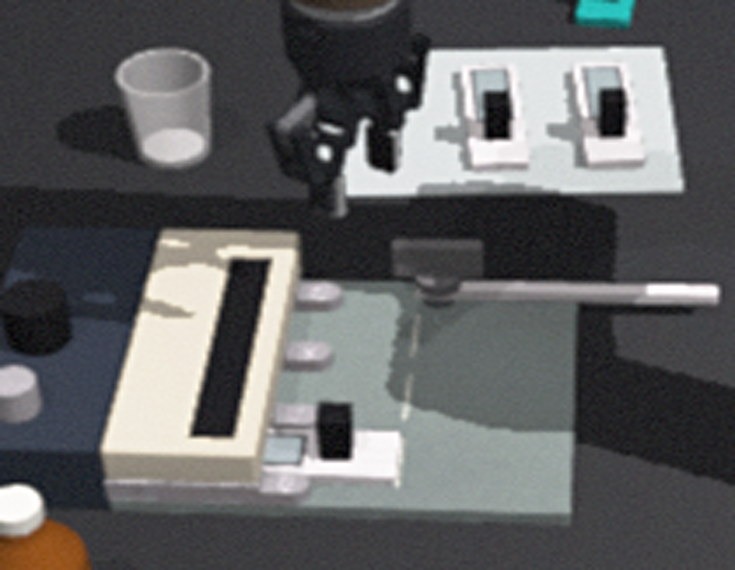

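Request:
send_rows --pt "0.4 -2 -8 -50 4" --pt "0.4 -5 -18 -100 7.5" --pt "0.4 -7 -26 -140 7.5" --pt "0.4 -7 -26 -180 7.5" --pt "0.4 -7 -26 -215 7.5" --pt "0.4 -7 -26 -231 7.5" --pt "0.4 -7 -26 -233 7.5" --pt "0.4 -7 -26 -233 7.5"

```text
time: 44.05
ee_pos: [0.4848, -0.3282, 0.0196]
tcp_rot: [179.9, -0.1, 8.2]
wrist_force: [0.3, -0.3, 0.6]
opening: 0.0514
```

Run:
```python
from h import *
o=bot.get_obs();print(o["time"],o["ee_pos"],o["tcp_rot"],o["wrist_force"],o["opening"])
im,K,V=cam("wrist");cv2.imwrite("pics/gg1.png",im)
```

```text
44.05 [ 0.48479003 -0.32824377  0.01958034] [ 1.79929455e+02 -8.14631411e-02  8.16955808e+00] [ 0.25725667 -0.26542958  0.55206191] 0.05142307156796722
```

View pics/gg1.png

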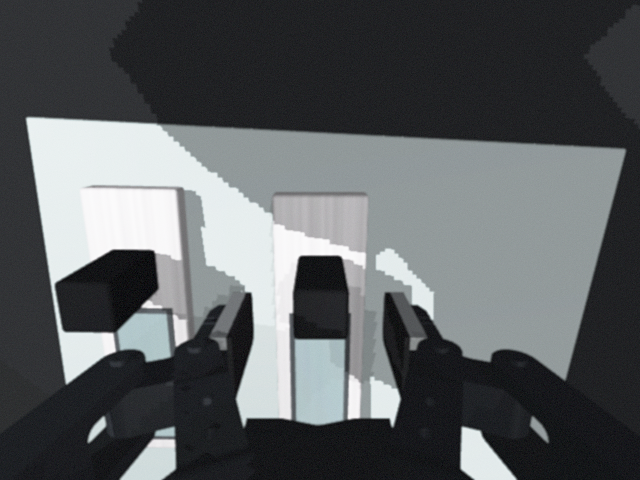

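Request:
send_rows --pt "1 0 0 0 0" --pt "1 0 0 0 0" --pt "1 0 0 0 0" --pt "1 0 0 0 0" --pt "1 0 0 15 0" --pt "1 0 0 50 0" --pt "1 0 0 90 0" --pt "1 0 0 110 0" --pt "1 0 0 110 0" --squeeze 80

```text
time: 45.22
ee_pos: [0.4847, -0.3286, 0.1303]
tcp_rot: [179.9, -0.1, 8.1]
wrist_force: [-0.2, 0.1, -1.2]
opening: 0.0192
```

Request:
send_rows --pt "1 0 10 0 9" --pt "1 -5 30 0 19" --pt "1 -10 60 0 29" --pt "1 -15 95 0 39" --pt "1 -20 135 0 49" --pt "1 -25 180 0 59" --pt "1 -30 225 0 69" --pt "1 -33 270 0 79" --pt "1 -33 310 0 83.5" --pt "1 -33 337 0 83.5"

```text
time: 46.48
ee_pos: [0.4502, 0.0105, 0.127]
tcp_rot: [-179.9, -0.0, 91.8]
wrist_force: [0.2, -0.1, -1.1]
opening: 0.0192
```

Request:
send_rows --pt "1 0 0 0 0" --pt "1 0 0 0 0" --pt "1 0 0 0 0"

```text
time: 46.85
ee_pos: [0.4509, 0.0081, 0.1277]
tcp_rot: [-180.0, 0.0, 91.6]
wrist_force: [-0.1, 0.4, -1.6]
opening: 0.0194
```

Run:
```python
from h import *
o=bot.get_obs();print(o["time"],o["ee_pos"],o["tcp_rot"],o["wrist_force"],o["opening"])
im,K,V=cam("wrist");cv2.imwrite("pics/hh1.png",im)
```

```text
46.85 [0.45086117 0.00813718 0.12774969] [-1.79966748e+02  9.55548540e-03  9.15747124e+01] [-0.13441285  0.41514013 -1.61108016] 0.01943282507536562
```

View pics/hh1.png

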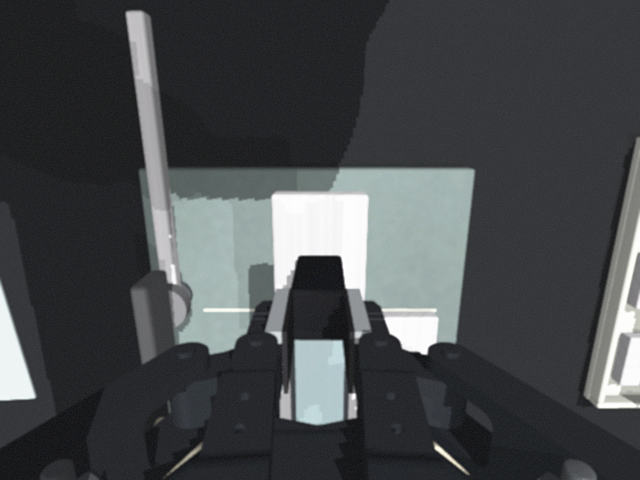

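Request:
send_rows --pt "1 0 0.8 -40 0" --pt "1 0 0.8 -75 0" --pt "1 0 0.8 -90 0" --pt "1 0 0.8 -95 0" --pt "1 0 0.8 -95 0" --pt "1 0 0.8 -95 0"

```text
time: 47.65
ee_pos: [0.4517, 0.0097, 0.0343]
tcp_rot: [179.9, 0.0, 91.6]
wrist_force: [0.3, 0.3, -2.5]
opening: 0.0193
```

Request:
send_rows --pt "1 5 0.1 -1 0" --pt "1 15 0.4 -2 0" --pt "1 30 0.8 -2 0" --pt "1 45 1.2 -2 0" --pt "1 60 1.7 -2 0" --pt "1 75 2.1 -2 0" --pt "1 90 2.5 -2 0" --pt "1 100 2.8 -2 0" --pt "1 100 2.8 -2 0"

```text
time: 48.78
ee_pos: [0.5526, 0.0126, 0.0312]
tcp_rot: [179.9, 0.0, 91.6]
wrist_force: [2.2, 0.5, 2.7]
opening: 0.0193
```

Run:
```python
from h import *
o=bot.get_obs();print(o["time"],o["ee_pos"],o["tcp_rot"],o["wrist_force"],o["torque"],o["opening"])
im,K,V=cam("wrist");cv2.imwrite("pics/ii1.png",im)
```

```text
48.775 [0.55258001 0.01257458 0.03123172] [1.79913789e+02 3.03664682e-03 9.16462922e+01] [2.24990673 0.45939513 2.65907482] [-0.09171248 -0.41773393  0.03018376] 0.019261394743573794
```

View pics/ii1.png

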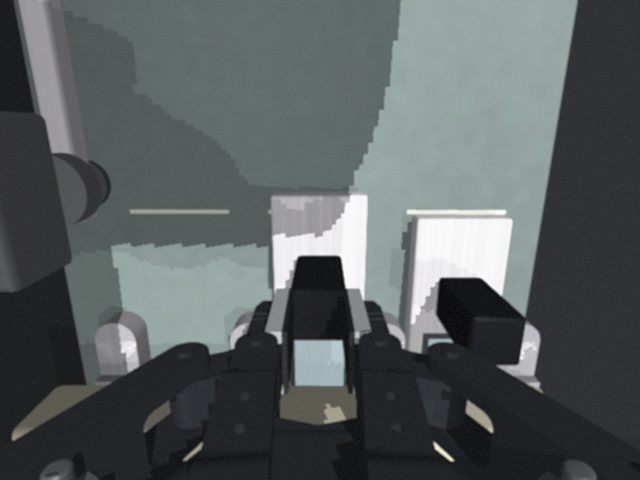

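Request:
send_rows --pt "1 4 0.1 0 0" --pt "1 7 0.2 0 0" --pt "1 9 0.3 0 0" --pt "1 11 0.3 0 0" --pt "1 12 0.3 0 0" --pt "1 13 0.3 0 0" --pt "1 13 0.3 0 0"

```text
time: 49.7
ee_pos: [0.5636, 0.0128, 0.0312]
tcp_rot: [-180.0, 0.0, 91.6]
wrist_force: [-3.0, -0.1, 5.4]
opening: 0.0193
```

Request:
send_rows --pt "1 1 0 0 0" --pt "1 2 0 0 0" --pt "1 2 0 0 0"

```text
time: 50.08
ee_pos: [0.5638, 0.0129, 0.0311]
tcp_rot: [-179.8, -0.0, 91.6]
wrist_force: [-10.9, 0.6, 10.5]
opening: 0.0195
```

Home against the stop (11 N, no further travel). Releasing and returning to view the mat.

Request:
send_rows --pt "1 -1.5 0 0 0" --pt "1 -1.5 0 0.5 0" --pt "0.4 -1.5 0 0.5 0" --pt "0.4 -1.5 0 0.5 0" --pt "0.4 -1.5 0 0.5 0" --pt "0.4 -1.5 0 20 0" --pt "0.4 -1.5 0 60 0" --pt "0.4 -10 -10 100 -10" --pt "0.4 -25 -30 130 -20" --pt "0.4 -45 -60 150 -30"

```text
time: 51.32
ee_pos: [0.5212, -0.0473, 0.1842]
tcp_rot: [179.8, -0.1, 61.4]
wrist_force: [0.4, -0.2, -0.9]
opening: 0.0511
```

Request:
send_rows --pt "0.2 -20 -40 30 -10" --pt "0.2 -40 -80 60 -20" --pt "0.2 -65 -120 70 -30" --pt "0.2 -90 -160 70 -40" --pt "0.2 -105 -200 70 -50" --pt "0.2 -118 -230 70 -58" --pt "0.2 -118 -255 70 -58" --pt "0.2 -118 -255 70 -58" --pt "0.2 -118 -255 70 -58" --pt "0.2 -118 -255 70 -58"

```text
time: 52.58
ee_pos: [0.4032, -0.3014, 0.2516]
tcp_rot: [180.0, -0.0, 3.7]
wrist_force: [0.0, -0.0, 0.0]
opening: 0.0686
```

Run:
```python
from fr import *
o=bot.get_obs();print(o["time"],o["ee_pos"],o["tcp_rot"],o["wrist_force"],o["qd"].round(2))
im,K,V=cam("wrist");cv2.imwrite("pics/jj1.png",im)
for r in glass(im,K,V,.016,(130,140,520,345)): print(r)
im,K,V=cam("side");cv2.imwrite("pics/jj2.png",cv2.resize(im[150:340,185:395],None,fx=3.5,fy=3,interpolation=cv2.INTER_CUBIC))
```

```text
52.575 [ 0.40316986 -0.30139206  0.25160497] [ 1.79986149e+02 -2.53808881e-02  3.70332209e+00] [ 0.04574322 -0.01417661  0.02293315] [ 0.04  0.02 -0.25 -0.23 -0.04 -0.01]
(400.9, -399.2, 78.4, 28.5, 96.8, (167, 109, 29, 65))
(228.3, -325.4, 77.9, 28.1, 60.2, (1, 33, 54, 71))
```

View pics/jj1.png

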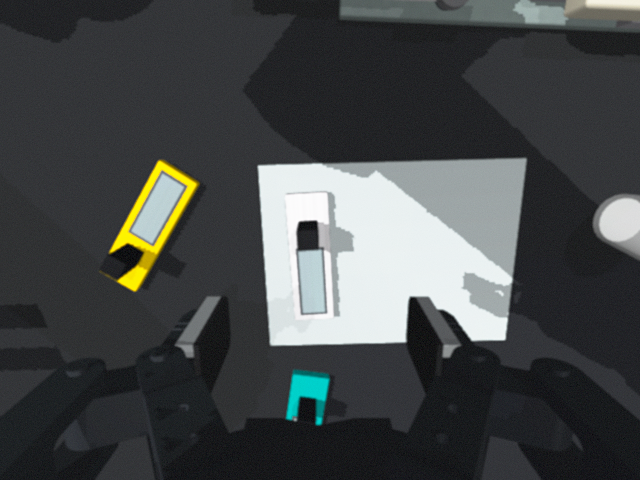

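View pics/jj2.png

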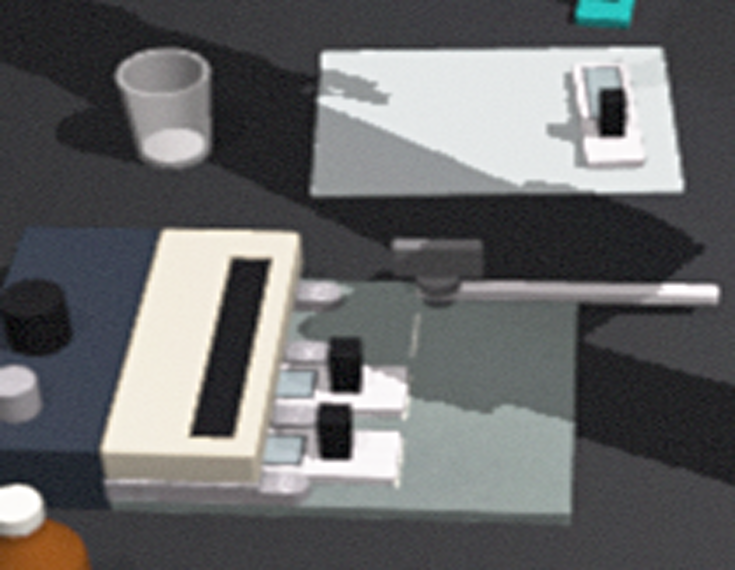

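Request:
send_rows --pt "0.4 -3 -10 -50 3.2" --pt "0.4 -7 -24 -100 3.2" --pt "0.4 -10 -36 -140 3.2" --pt "0.4 -10 -36 -180 3.2" --pt "0.4 -10 -36 -215 3.2" --pt "0.4 -10 -36 -231 3.2" --pt "0.4 -10 -36 -233 3.2" --pt "0.4 -10 -36 -233 3.2"

```text
time: 53.68
ee_pos: [0.3937, -0.3385, 0.0194]
tcp_rot: [179.9, -0.1, 6.9]
wrist_force: [0.9, 0.7, 0.4]
opening: 0.0512
```

Run:
```python
from h import *
o=bot.get_obs();print(o["time"],o["ee_pos"],o["tcp_rot"],o["wrist_force"],o["opening"])
im,K,V=cam("wrist");cv2.imwrite("pics/kk1.png",im)
```

```text
53.675 [ 0.39369149 -0.33853148  0.01943525] [ 1.79927351e+02 -6.85715456e-02  6.85961875e+00] [0.89713187 0.65029389 0.38942355] 0.051192539845750014
```

View pics/kk1.png

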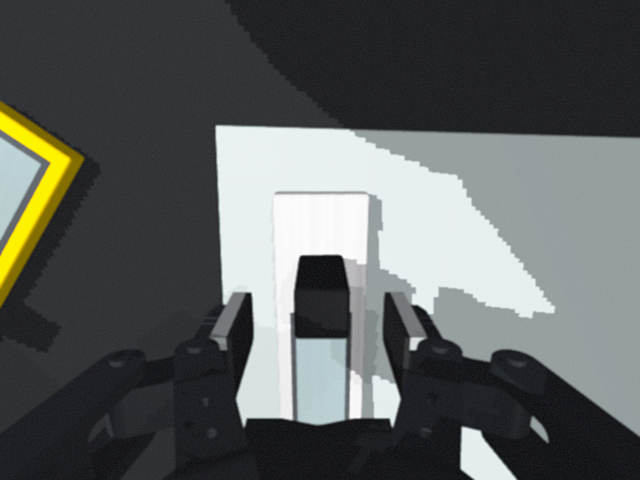

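Request:
send_rows --pt "1 0 0 0 0" --pt "1 0 0 0 0" --pt "1 0 0 0 0" --pt "1 0 0 0 0" --pt "1 0 0 15 0" --pt "1 0 0 50 0" --pt "1 0 0 90 0" --pt "1 0 0 110 0" --pt "1 0 0 110 0" --squeeze 80

```text
time: 54.85
ee_pos: [0.3936, -0.3387, 0.1301]
tcp_rot: [179.9, -0.1, 6.8]
wrist_force: [-0.1, -0.5, -2.3]
opening: 0.0187
```

Request:
send_rows --pt "1 3 10 0 9" --pt "1 10 30 0 19" --pt "1 18 55 0 29" --pt "1 26 85 0 39" --pt "1 34 120 0 49" --pt "1 42 155 0 59" --pt "1 50 195 0 69" --pt "1 57 235 0 79" --pt "1 60 265 0 84.8" --pt "1 60 278 0 84.8"

```text
time: 56.1
ee_pos: [0.4525, -0.0588, 0.127]
tcp_rot: [-179.9, -0.0, 91.7]
wrist_force: [0.7, -0.2, -1.4]
opening: 0.019
```

Request:
send_rows --pt "1 0 0 0 0" --pt "1 0 0 0 0" --pt "1 0 0 0 0"

```text
time: 56.48
ee_pos: [0.4529, -0.061, 0.128]
tcp_rot: [-180.0, 0.0, 91.5]
wrist_force: [0.6, 0.4, -1.2]
opening: 0.019
```

Run:
```python
from h import *
o=bot.get_obs();print(o["time"],o["ee_pos"],o["tcp_rot"],o["wrist_force"],o["opening"])
im,K,V=cam("wrist");cv2.imwrite("pics/ll1.png",im)
```

```text
56.475 [ 0.45292061 -0.06098817  0.12798533] [-1.79991756e+02  6.56210912e-03  9.15424440e+01] [ 0.6313335   0.37804068 -1.24146217] 0.018976537710317314
```

View pics/ll1.png

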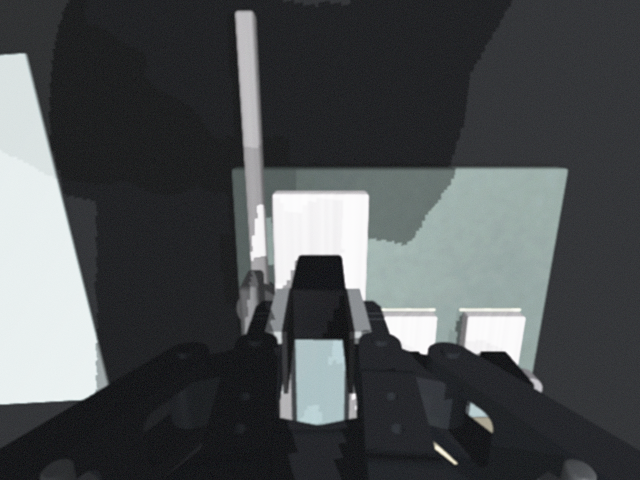

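Request:
send_rows --pt "1 0 0 -40 0" --pt "1 0 0 -75 0" --pt "1 0 0 -90 0" --pt "1 0 0 -95 0" --pt "1 0 0 -95 0" --pt "1 0 0 -95 0"

```text
time: 57.28
ee_pos: [0.4537, -0.0603, 0.0343]
tcp_rot: [179.9, 0.0, 91.6]
wrist_force: [-0.0, -0.4, -1.6]
opening: 0.0193
```

Request:
send_rows --pt "1 5 0.1 -1 0" --pt "1 15 0.4 -2 0" --pt "1 30 0.8 -2 0" --pt "1 45 1.2 -2 0" --pt "1 60 1.7 -2 0" --pt "1 75 2.1 -2 0" --pt "1 90 2.5 -2 0" --pt "1 100 2.8 -2 0" --pt "1 100 2.8 -2 0"

```text
time: 58.4
ee_pos: [0.5545, -0.0574, 0.0312]
tcp_rot: [179.9, 0.0, 91.7]
wrist_force: [2.7, -1.3, 2.1]
opening: 0.0191
```

Run:
```python
from h import *
o=bot.get_obs();print(o["time"],o["ee_pos"],o["tcp_rot"],o["wrist_force"],o["torque"],o["opening"])
im,K,V=cam("wrist");cv2.imwrite("pics/mm1.png",im)
```

```text
58.4 [ 0.55446056 -0.05736903  0.03119625] [1.79909037e+02 9.79805847e-03 9.16536544e+01] [ 2.66375082 -1.28119221  2.13746017] [-0.29236398 -0.50719177 -0.08401577] 0.01914060227086698
```

View pics/mm1.png

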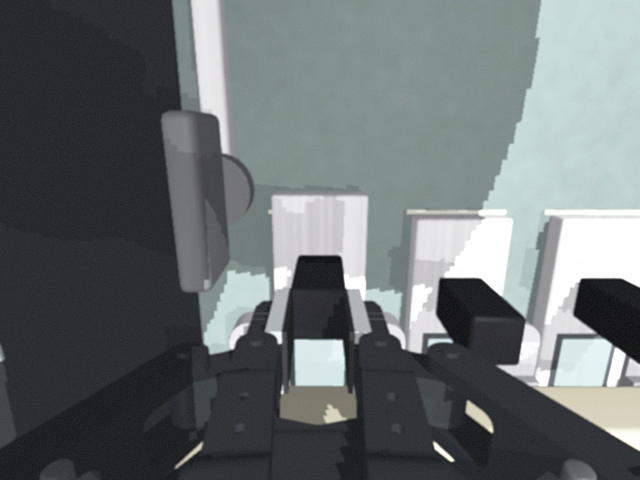

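Request:
send_rows --pt "1 4 0.1 0 0" --pt "1 7 0.2 0 0" --pt "1 9 0.3 0 0" --pt "1 11 0.3 0 0" --pt "1 12 0.3 0 0" --pt "1 13 0.3 0 0" --pt "1 14 0.3 0 0" --pt "1 14 0.3 0 0"

```text
time: 59.45
ee_pos: [0.566, -0.057, 0.0311]
tcp_rot: [-179.9, -0.0, 91.6]
wrist_force: [-7.9, -0.0, 7.8]
opening: 0.0193
```

Request:
send_rows --pt "1 1 0 0 0" --pt "1 1.5 0 0 0" --pt "1 1.5 0 0 0"

```text
time: 59.82
ee_pos: [0.566, -0.0569, 0.0311]
tcp_rot: [-179.7, -0.0, 91.6]
wrist_force: [-16.3, -0.3, 12.8]
opening: 0.0189
```

Request:
send_rows --pt "1 -1.5 0 0 0" --pt "1 -1.5 0 0.5 0" --pt "0.5 -1.5 0 0.5 0" --pt "0.5 -1.5 0 0.5 0" --pt "0.5 -1.5 0 0.5 0" --pt "0.5 -1.5 0 20 0" --pt "0.5 -1.5 0 60 0" --pt "0.4 -20 0 100 0" --pt "0.4 -60 0 130 0" --pt "0.4 -90 0 150 0"

```text
time: 61.08
ee_pos: [0.4778, -0.0571, 0.1843]
tcp_rot: [179.8, 0.0, 91.6]
wrist_force: [0.3, 0.1, 1.0]
opening: 0.0517
```

Request:
send_rows --pt "0.3 -10 0 50 0" --pt "0.3 -20 0 80 0" --pt "0.3 -20 0 80 0" --pt "0.3 -20 0 80 0" --pt "0.3 -20 0 80 0"

```text
time: 61.7
ee_pos: [0.4583, -0.057, 0.2602]
tcp_rot: [-179.9, -0.0, 91.6]
wrist_force: [0.2, 0.2, 0.1]
opening: 0.0596
```

Run:
```python
from fr import *
o=bot.get_obs();print(o["time"],o["ee_pos"],o["tcp_rot"],o["wrist_force"],o["qd"].round(2))
im,K,V=cam("wrist");cv2.imwrite("pics/nn1.png",im)
S=(.607,.0139);a=np.radians(1.6);c,s=np.cos(a),np.sin(a)
f=lambda l:(S[0]+c*l[0]-s*l[1],S[1]+s*l[0]+c*l[1],l[2])
for y in (.07,0,-.07): print([proj(K,V,f((-.085,y+d,.027))).round(1).tolist() for d in(-.023,.023)])
cv2.imwrite("pics/nn3.png",cv2.resize(im[180:330,200:400],None,fx=4,fy=4,interpolation=cv2.INTER_CUBIC))
im,K,V=cam("side");cv2.imwrite("pics/nn2.png",im)
```

```text
61.7 [ 0.45833198 -0.05698709  0.2601878 ] [-1.79913134e+02 -1.59312759e-02  9.16477141e+01] [0.21524086 0.19105301 0.07099261] [-0.06  0.11 -0.09  0.07 -0.02 -0.07]
[[418.9, 257.1], [460.0, 257.2]]
[[356.4, 257.1], [397.5, 257.1]]
[[293.8, 257.1], [334.9, 257.1]]
```

View pics/nn1.png

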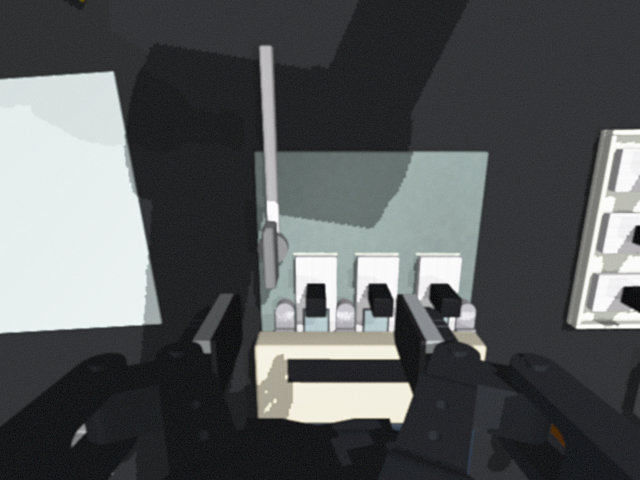

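View pics/nn2.png

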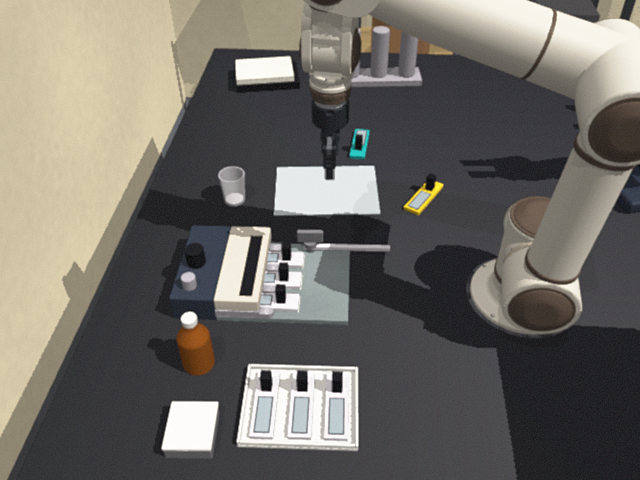

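Request:
send_rows --pt "0.6 20 -18 -50 0.4" --pt "0.6 40 -36 -100 0.4" --pt "0.6 52 -47 -140 0.4" --pt "0.6 52 -47 -180 0.4" --pt "0.6 52 -47 -215 0.4" --pt "0.6 52 -47 -229 0.4" --pt "0.6 52 -47 -229 0.4" --pt "0.6 52 -47 -229 0.4"

```text
time: 62.8
ee_pos: [0.5114, -0.1042, 0.0336]
tcp_rot: [179.9, 0.0, 92.0]
wrist_force: [0.6, 0.1, 0.1]
opening: 0.0342
```

Run:
```python
from h import *
o=bot.get_obs();print(o["time"],o["ee_pos"],o["tcp_rot"],o["wrist_force"],o["opening"])
im,K,V=cam("wrist");cv2.imwrite("pics/oo1.png",im)
```

```text
62.8 [ 0.51136854 -0.10418815  0.03361648] [1.79886634e+02 2.82118755e-02 9.20487772e+01] [0.56719681 0.14023892 0.10896669] 0.03417985374910257
```

View pics/oo1.png

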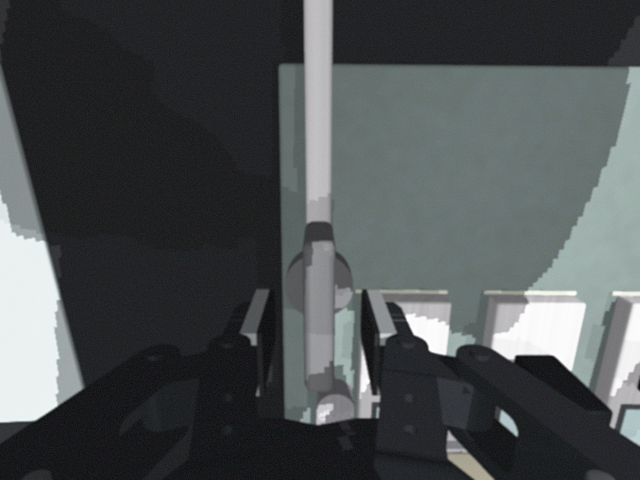

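Request:
send_rows --pt "0.6 -1 0 -4 0" --pt "1 -1 0 -4 0" --pt "1 -1 0 -4 0" --pt "1 -1 0 -4 0" --pt "1 -1 0 -4 0" --squeeze 60

```text
time: 63.48
ee_pos: [0.5095, -0.1039, 0.0284]
tcp_rot: [180.0, -0.0, 92.1]
wrist_force: [-2.7, 1.7, 4.7]
opening: 0.0103
```

Request:
send_rows --pt "1 0 0 0 -9" --pt "1 0 0 0 -18" --pt "1 0 0 0 -27" --pt "1 0 0 0 -36" --pt "1 0 0 0 -45" --pt "1 0 0 0 -54" --pt "1 0 0 0 -63" --pt "1 0 0 0 -72" --pt "1 0 0 0 -81" --pt "1 0 0 0 -88"

```text
time: 64.72
ee_pos: [0.5116, -0.1016, 0.0285]
tcp_rot: [-179.7, -0.3, 3.9]
wrist_force: [8.8, 15.5, -0.8]
opening: 0.0101
```

Request:
send_rows --pt "1 0 0 0 -2" --pt "1 0 0 0 -3" --pt "1 0 0 0 -3" --pt "1 0 0 0 -3"

```text
time: 65.22
ee_pos: [0.5117, -0.1015, 0.0284]
tcp_rot: [-179.7, -0.2, 1.2]
wrist_force: [9.4, 15.9, 0.1]
opening: 0.0107
```

Run:
```python
from h import *
o=bot.get_obs();print(o["time"],o["ee_pos"],o["tcp_rot"],o["wrist_force"],o["torque"],o["opening"])
im,K,V=cam("wrist");cv2.imwrite("pics/pp1.png",im)
```

```text
65.225 [ 0.51169137 -0.10154326  0.02844419] [-179.72984433   -0.24816353    1.1770764 ] [ 9.40904707 15.88841909  0.07930342] [ 2.94984903 -1.7248127   0.14077341] 0.010738913727883352
```

View pics/pp1.png

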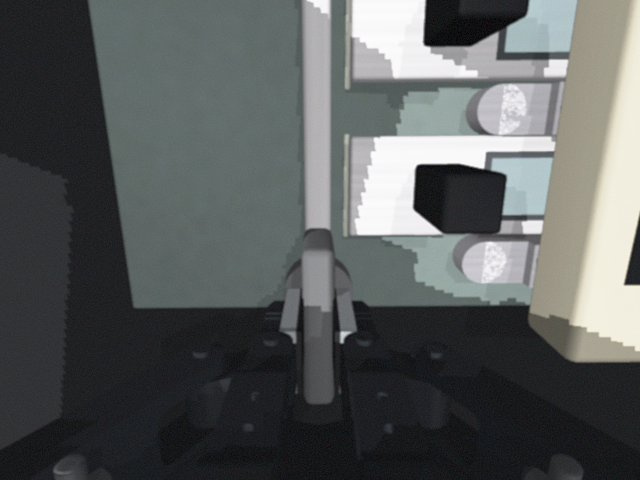

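Latch is straight across at its stop. Open, rise, and check.

Request:
send_rows --pt "1 0 0 0 1" --pt "0.5 0 0 0 1" --pt "0.5 0 0 0 1" --pt "0.5 0 0 0 1" --pt "0.5 0 0 25 1" --pt "0.5 0 0 70 1" --pt "0.5 -30 0 120 1" --pt "0.5 -60 30 170 1" --pt "0.5 -80 50 200 1" --pt "0.5 -80 50 200 1"

```text
time: 66.53
ee_pos: [0.4296, -0.0535, 0.2313]
tcp_rot: [179.9, -0.3, 2.1]
wrist_force: [0.5, -0.3, -1.1]
opening: 0.0427
```

Request:
send_rows --pt "0.3 0 0 0 10" --pt "0.3 0 0 0 20" --pt "0.3 0 10 0 30" --pt "0.3 0 20 0 40" --pt "0.3 0 30 0 50" --pt "0.3 0 40 0 60" --pt "0.3 0 50 0 70" --pt "0.3 0 60 0 80" --pt "0.3 0 70 0 88" --pt "0.3 0 70 0 88"

```text
time: 67.78
ee_pos: [0.4296, 0.0159, 0.2271]
tcp_rot: [-179.9, 0.0, 90.0]
wrist_force: [-0.4, 0.6, -1.0]
opening: 0.0595
```

Request:
send_rows --pt "0.3 0 0 0 0" --pt "0.3 0 0 0 0" --pt "0.3 0 0 0 0"

```text
time: 68.15
ee_pos: [0.4295, 0.0157, 0.228]
tcp_rot: [-180.0, 0.0, 90.0]
wrist_force: [0.2, 1.1, -0.4]
opening: 0.0596
```

Run:
```python
from h import *
o=bot.get_obs();print(o["time"],o["ee_pos"],o["tcp_rot"],o["wrist_force"])
im,K,V=cam("wrist");cv2.imwrite("pics/qq1.png",im)
g=im[150:350,150:450]
im,K,V=cam("side");cv2.imwrite("pics/qq2.png",im)
```

```text
68.15 [0.42952174 0.01567313 0.2280318 ] [-1.79996855e+02  4.03908406e-03  8.99723625e+01] [ 0.17092517  1.06224995 -0.37485733]
```

View pics/qq1.png

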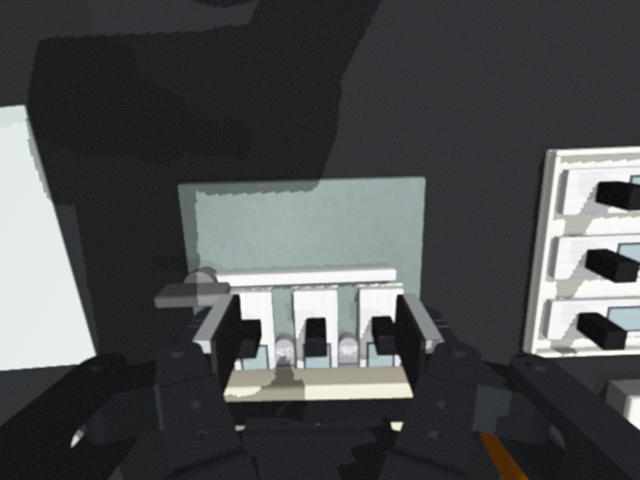

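View pics/qq2.png

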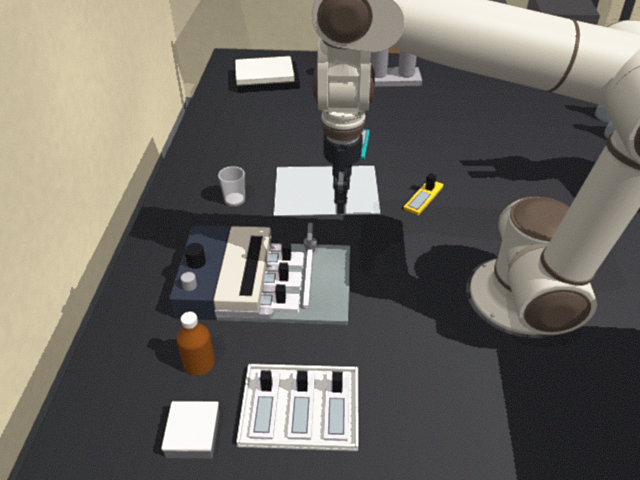

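Run:
```python
from h import *
bot.job_done(); print(bot.get_obs()["time"])
```

```text
the job is handed in; nothing more can be done
the job is handed in; nothing more can be done
```

The job is handed in, after about 68 s of the 210 s allowed. The handover gave no verdict, so the result below rests on my own checks.

- **Latch opened:** I turned the collar to about 90°. My first close went in too high and met nothing; going 20 mm lower gripped the plate.
- **Scanned carriers:** All three were drawn out and laid side by side in the tray. The last side view shows them lying flat.
- **Fresh carriers:** One went into each lane. I pushed each against the stop until it moved no further, at 11 to 16 N. In the picture taken before I locked the latch, all three tails lie at the white lines.
- **Latch locked:** I turned the collar back to its stop. In the last wrist picture the arm lies parallel to the bed edge to within about 1°.
- **Left alone:** I did not touch the bottle, beaker, slide box, or the yellow and turquoise look-alikes. They look unmoved in the last side view, which shows the turquoise one only partly, behind the arm.

I saw no grip slackening, and no fresh carrier was knocked aside. At handover the gripper was well clear of everything. No final check failed. The small disagreements were 2 to 5 mm between cameras in the early scanner and tray estimates. I settled them with close wrist views and by gripping the scanned carriers in their lanes.

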